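# Pack the slip-cast beakers in the carrying case and latch it

### The job

Pack the small handleless beakers to go to the kiln: take every one off the ware board and stand it upright in a compartment of its own in the open plywood carrying case, then shut the lid, hook the latch's wire loop over the keeper on the lid, and press the lever down past centre until it lies against the case. Leave the mug, the jar and everything else on the bench where it is.

Things in the scene. Friction and masses are not known exactly. Their poses are not given: they have to be found in the camera images.
- beaker1: One of up to six alike handleless beakers of unglazed buff clay on the ware board (four to six are there; the state gives None for those absent). Open cup, slightly flared: 62 mm tall, 50 mm across the rim, 42 mm across the foot, wall 3.5 mm, about 0.11 kg. Origin: centre of the underside; z up out of the mouth.
- beaker2: One of up to six alike handleless beakers of unglazed buff clay on the ware board (four to six are there; the state gives None for those absent). Open cup, slightly flared: 62 mm tall, 50 mm across the rim, 42 mm across the foot, wall 3.5 mm, about 0.11 kg. Origin: centre of the underside; z up out of the mouth.
- beaker3: One of up to six alike handleless beakers of unglazed buff clay on the ware board (four to six are there; the state gives None for those absent). Open cup, slightly flared: 62 mm tall, 50 mm across the rim, 42 mm across the foot, wall 3.5 mm, about 0.11 kg. Origin: centre of the underside; z up out of the mouth.
- beaker4: One of up to six alike handleless beakers of unglazed buff clay on the ware board (four to six are there; the state gives None for those absent). Open cup, slightly flared: 62 mm tall, 50 mm across the rim, 42 mm across the foot, wall 3.5 mm, about 0.11 kg. Origin: centre of the underside; z up out of the mouth.
- beaker5: One of up to six alike handleless beakers of unglazed buff clay on the ware board (four to six are there; the state gives None for those absent). Open cup, slightly flared: 62 mm tall, 50 mm across the rim, 42 mm across the foot, wall 3.5 mm, about 0.11 kg. Origin: centre of the underside; z up out of the mouth.
- beaker6: One of up to six alike handleless beakers of unglazed buff clay on the ware board (four to six are there; the state gives None for those absent). Open cup, slightly flared: 62 mm tall, 50 mm across the rim, 42 mm across the foot, wall 3.5 mm, about 0.11 kg. Origin: centre of the underside; z up out of the mouth.
- case: Carrying case: an open plywood box fixed on the bench, 244 mm along its x, 170 mm along y, walls 11 mm thick, rim at z = 75 mm. Origin: centre of its underside. The latch is at the middle of its +y face (y = 85 mm); the lid is hinged along x at the top of the -y wall. Inside are six square compartments, 3 along x by 2 along y.
- case_bed (a point): Centre of the cork bed on which the beakers stand in the case, 35 mm above the bench, 40 mm below the case's rim; axes as the case. Plywood dividers 4 mm thick and 25 mm high stand on it. The compartments' centres lie at x = -74, 0, +74 mm and y = -37, +37 mm from here; each leaves a clear square of 70 mm or more.
- lid (a joint): Hinge of the lid, rad: 0 is shut (level on the rim), 1.9 to 2.05 at the start (leaning back past upright), greatest 2.1. The hinge is stiff: the lid stays where it is left at any angle and must be moved all the way down, with about 6 N at its free edge. The closed latch may press it a few thousandths below 0.
- lid_hinge (a point): Middle of the lid's hinge line (x = 0, y = -85, z = 75 mm in the case). Axes turn with the lid: y from the hinge to its free edge, z out of its outer face. The lid is a shallow tray of 6 mm plywood, 244 mm along x, 170 mm along y, 40 mm deep: its outer face is at z = 40 mm.
- lid_front (a point): Middle of the free edge of the lid's outer face (y = 170, z = 40 mm from the hinge point).
- lever (a joint): Hinge of the latch's lever at latch_pivot, rad: 0 is home (hanging straight down against the case), 1.57 sticks straight out, greatest 2.3; 1.5 to 1.9 at the start. Stays where it is left. With the loop hooked it comes taut at about 1.0, takes up to about 10 N at its end (most near 0.75), passes dead centre at about 0.4 and from there the loop's pull helps it home.
- latch_pivot (a point): The lever's axle at the middle of the case's +y face: 16 mm out from the face, 62 mm above the bench. Axes as the case. Two steel ears, 32 mm over their outsides, carry it.
- lever_tip (a point): Middle of the lever's free end. The lever is a flat steel bar 22 mm wide, 4 mm thick, reaching 50 mm from its axle. When home, its outer face looks along the case's +y, 22 mm out from the case's face, and its end is 12 mm above the bench.
- bail (a joint): Hinge of the wire loop on the lever's side pins (16 mm from the lever's axle, nearly along the lever), rad, relative to the lever: -2.7 to -2.3 at the start, when the loop stands out and up from the case; grows as the loop swings towards the case. Light friction holds the loop where it is left; pulling the loop also swings the lever.
- bail_bar (a point): Middle of the loop's free crossbar. The loop is steel rod: bar 8 mm thick, lying along the case's x; two side arms 7 mm thick, 45 mm wide over their outsides, 31 mm inside; 54 mm from pins to bar. x along the bar, z from the pins towards the bar.
- keeper_seat (a point): Where the middle of the bar sits when hooked: a steel hook 24 mm wide, open upwards, on the lid's front side. Lid shut, the seat is 11 mm out from the case's +y face, 102 mm above the bench. The upturned lip stands 16.5 to 20 mm out, its top 4 mm above the seat: the bar's centre must pass over it 8 mm or more above the seat, then be lowered behind it. Axes turn with the lid as lid_hinge.
- ware_board: Fixed wooden board, 240 mm along x, 430 mm along y, 15 mm thick, on which the beakers, the mug and the jar stand. Origin: centre of its underside.
- mug: Blue glazed mug with a handle (62 mm across, 80 mm tall, handle on its own +y side reaching 68 mm from the axis), standing on the ware board among the beakers. Not to be packed. Origin: centre of its underside.
- glaze_jar: Closed white jar, 52 mm across, 70 mm tall, standing on the ware board among the beakers. Not to be packed. Origin: centre of its underside.
- bowl: Terracotta bowl, 110 mm across, 50 mm tall. Leave alone. Origin: centre of its underside.
- spare: Pale yellow pouring trough, 190 x 65 x 35 mm, lying on the bench. Leave alone. Origin: centre of its underside.
- kiln_post: Upright cylinder of kiln brick, 40 mm across, 100 mm tall. Leave alone. Origin: centre of its underside.
- brush: Wooden brush lying on the bench. Leave alone.
Not all that is in view belongs to the job. Leave any green look-alike of the beaker3 alone. What is shaped like the beaker4 but pink is not meant.

How it is judged:
By the outcome, as a careful person would: the job done as asked, in the order asked, and still so for the second after the job is handed in, with the robot touching nothing.
Of beaker1, beaker2, beaker3, beaker4, beaker5, beaker6 only 4 to 6 are there at a start; the rules pass over those that are not, and their reading is None.
At some moment in a run one of beaker1, beaker2, beaker3, beaker4, beaker5, beaker6 may be knocked a few centimetres aside while the robot is not near it.
Once in a run the grip may slacken for a moment while it holds something.
It also fails if it takes over 210 s, if anything falls off the work surface, if the arm or the gripper's body presses on something with over 40 N, if the wrist force passes 120 N, or if a joint passes its speed limit or range.

### The arm

A 7-joint arm with a two-finger parallel gripper is mounted at the origin on the work surface. World frame = base frame: x ahead of the robot, y to its left, z up, the work surface at z = 0. Lengths are in m, angles in rad, forces in N, time in s.
With the tool pointing down it reaches from about 0.425 to 0.925 m from the base axis. Payload 6.8 kg.
Tool frame: the origin (TCP) lies on the centre line of the jaws, within the pads' length; the fingertips stand 14 mm ahead of it and the grasp point (between the pads) lies 5 mm behind it (bot.finger_overhang is the distance from the TCP to the fingertips, in m); z points along the fingers, y is the line along which they close (so a half turn about z gives the same grasp; the last joint's range is limited). The gripper opens to 85 mm and grips with 20 to 120 N. Pads are 22 mm wide; open, the fingers measure 114 mm over their backs; the gripper's body (76 mm by 85 mm) begins 54 mm behind the grasp point. The pads swing forward as they close: fully open they stand 13 mm farther back than shut.
Start: joints at [-1.382, 0.477, 0.022, 1.555, -0.011, 1.109, -0.083], TCP at [0.197, 0.646, 0.245] pointing down, gripper open.
Joint ranges: [-2.96, 2.96], [-0.34, 2.1], [-1.41, 1.46], [0.24, 2.44], [-1.37, 4.51], [0.17, 1.92], [-2.96, 2.96]. Speed limits (rad/s): [2.39, 2.39, 3.14, 3.14, 3.14, 3.14, 3.14].

### API

Orientations are given as a unit quaternion [w, x, y, z].
In Python, from station import bot gives the robot as it stands.
- The arm moves only by the shell command python3 -m inch 'ROWS' [OPENING] [FORCE]. ROWS is JSON, a list of rows, each a list of 4 numbers: the shift along the tool's x, y, z in m, then the turn about the tool's z in degrees. A call has 1 to 12 rows; each row shifts and turns the commanded pose from where the row before left it, along the tool's axes as they then stand; what a row does not reach is not made up. A row lasts 1/10 s, in which the tool goes at most 50 mm and 8.59 degrees, less where a joint would pass 70% of its speed; a pose out of reach is approached as far as the arm can. A call is refused whole if a number of a shift passes 0.05 or a number of a turn 8.59, either way. A call with a gripper value outside its range is refused whole. OPENING is the finger opening in m, from 0 to 0.0854, set as the call begins (- or left out, the last holds). The fingers move at their own pace and stop on an object; FORCE is the grip in N (left out, the last holds). Time passes only in rows, so rows that do not move let the fingers close. It gives the time, the measured TCP pose, the force, the opening and the grip force at its end, in the units of the state.
- bot.get_obs(): the state, without advancing time (a new reading comes with each control period).
- bot.read_camera(name): name is "scene" or "top"; returns a dict with "color" (480x640x3 uint8, red, green, blue), "mtx" (3x3 intrinsics, pixels), "world_from_camera" (4x4, takes a point from camera to world coordinates). Camera axes: x right, y up, looking along -z (the intrinsics and any distortion apply to the point x, -y, -z); pixel columns grow to the right and rows downward; lengths in m; the calibration is good to about 2 mm. A picture is of the moment at which its call begins. There is no depth.
- bot.hand_in(): hands the job in; it is judged then, once.
The state is a dict: "t": time; "q": joint angles; "joint_vel": joint speeds; "joint_torque": joint torques, N m; "eef_pos": TCP position; "tool_rot": TCP orientation; "contact_force": force on the tool from outside, world axes, zero at the start; "torque": the same for the moment, N m; "gripper_width": opening from 0.0 (shut) to 1.0 (fully open); "grasp_force": force on a finger pad.
Only numpy, scipy, OpenCV 4.12 (cv2) and the standard library are available. Lean on these libraries where they do the work, as an engineer would, in place of code of your own. Each camera call takes 0.05 s, during which the arm holds its last target. There are 200 camera calls.

## Working session

There is one attempt and no reset: what is moved stays moved. The work goes in short steps, Python scripts to look and compute and a shell command to move; the robot and the scene stay as the last step left them, time stands still between calls to the robot, and variables do not carry over. Pictures are saved under pics/ and viewed, at most 14 in all, crops included, and the job is handed in when it is done.

```bash
ls; mkdir -p pics
python3 - <<'E'
from station import bot
import cv2,numpy as np
for n in("top","scene"):
    c=bot.read_camera(n); cv2.imwrite(f"pics/{n}0.png",c["color"][:,:,::-1]); print(c["mtx"],c["world_from_camera"],[k for k in c])
print(bot.get_obs())
E
```

```text
pics
[[459.18335242   0.         317.84116756]
 [  0.         459.18335242 237.85108232]
 [  0.           0.           1.        ]] [[ 0.00432819  0.98795932 -0.15465335  0.33004398]
 [-0.99979694  0.00731911  0.01877539  0.05631145]
 [ 0.01968124  0.15454068  0.98779038  1.27051114]
 [ 0.          0.          0.          1.        ]] ['color', 'mtx', 'world_from_camera']
[[580.35327986   0.         332.02863343]
 [  0.         580.35327986 237.29300886]
 [  0.           0.           1.        ]] [[ 0.87685942 -0.35215979  0.32726293  1.00120262]
 [ 0.48061968  0.65781074 -0.57990496 -0.81091409]
 [-0.01105786  0.66578413  0.74606247  1.22028985]
 [ 0.          0.          0.          1.        ]] ['color', 'mtx', 'world_from_camera']
{'t': 0.1, 'q': array([-1.38210058,  0.47768   ,  0.02232648,  1.55631149, -0.0115027 ,
        1.10931602, -0.083065  ]), 'joint_vel': array([ 0.00012203, -0.00073297,  0.00016783, -0.00593751,  0.00101798,
        0.00076535, -0.00152025]), 'joint_torque': array([ 4.78173999e-03, -5.97754884e+01,  1.61443446e+00, -2.81951666e+01,
        1.29474193e-02,  4.99312286e-03,  4.36838326e-07]), 'eef_pos': array([0.19726129, 0.64501579, 0.24446506]), 'tool_rot': array([-6.57459953e-05,  1.47819833e-01,  9.89013987e-01, -7.90800031e-04]), 'contact_force': array([0.86169523, 0.15605613, 0.11276373]), 'torque': array([-0.03837031, -0.06468007, -0.06350648]), 'grasp_force': 0.0, 'gripper_width': 0.9983794639523645}
```

View pics/top0.png

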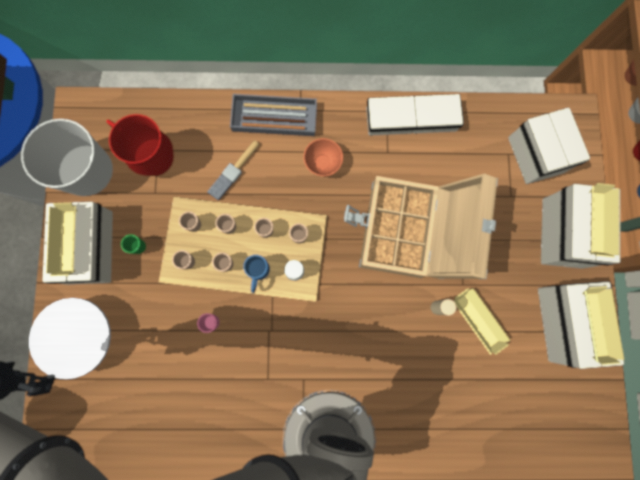

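View pics/scene0.png

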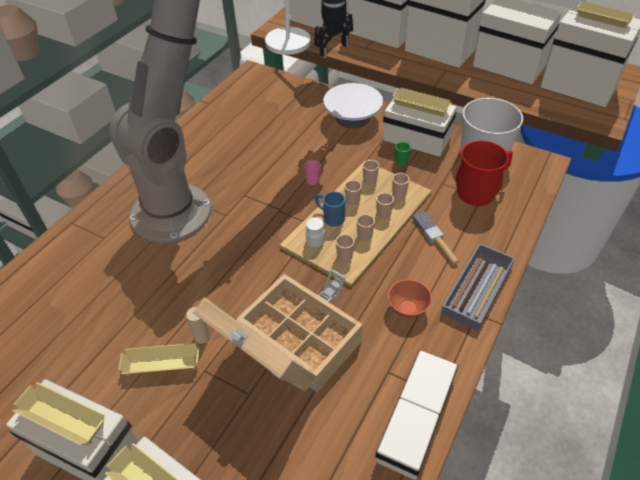

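The top view shows six buff beakers at pixels (190,222), (227,224), (264,228), (299,233), (183,261) and (222,262). What could be mistaken for them: the green cup (131,244), the pink cup (208,324), the mug (257,267), the jar (293,270), the bowl (323,157) and the red mug (137,140). The six on the board are the ones to take. The case is at about (400,227), with its latch at (355,215) facing +y.

```bash
cat > h.py <<'E'
from station import bot
import cv2,numpy as np
from scipy.spatial.transform import Rotation as Ro
def ray(c,u,v):
    K=c["mtx"];T=c["world_from_camera"]
    d=T[:3,:3]@np.array([(u-K[0,2])/K[0,0],-(v-K[1,2])/K[1,1],-1]); return T[:3,3],d
def w(c,u,v,z):
    o,d=ray(c,u,v); return o+d*(z-o[2])/d[2]
def px(c,p):
    K=c["mtx"];T=c["world_from_camera"]; q=T[:3,:3].T@(np.asarray(p,float)-T[:3,3]); 
    return np.array([K[0,0]*q[0]/-q[2]+K[0,2],K[1,1]*-q[1]/-q[2]+K[1,2]])
def tri(c1,p1,c2,p2):
    o1,d1=ray(c1,*p1);o2,d2=ray(c2,*p2)
    s=np.linalg.lstsq(np.c_[d1,-d2],o2-o1,rcond=None)[0]
    a,b=o1+d1*s[0],o2+d2*s[1]; return (a+b)/2,np.linalg.norm(a-b)
def rot():
    q=bot.get_obs()["tool_rot"]; return Ro.from_quat([q[1],q[2],q[3],q[0]])
def go(p,yaw=None):
    "print shift in tool axes to world p; yaw=world angle (deg) of tool y (mod 180)"
    s=bot.get_obs();R=rot().as_matrix();d=R.T@(np.asarray(p)-s["eef_pos"])
    y=np.degrees(np.arctan2(R[1,1],R[0,1]))
    t=None if yaw is None else ((y-yaw+90)%180)-90
    print("tcp",s["eef_pos"].round(4),"yaw_y",round(y,1),"tilt",R[2,2].round(4),"shift mm",(d*1000).round(1),"turn",t, "dist",np.linalg.norm(d[:2]).round(3))
def crop(c,x0,y0,x1,y1,k,name):
    cv2.imwrite("pics/"+name,cv2.resize(c["color"][y0:y1,x0:x1,::-1],None,fx=k,fy=k,interpolation=cv2.INTER_CUBIC))
E
python3 - <<'E'
from h import *
c=bot.read_camera("top"); crop(c,155,180,345,310,4,"board.png"); crop(c,340,160,505,290,4.5,"case.png")
E
```

```text
(no output)
```

View pics/board.png

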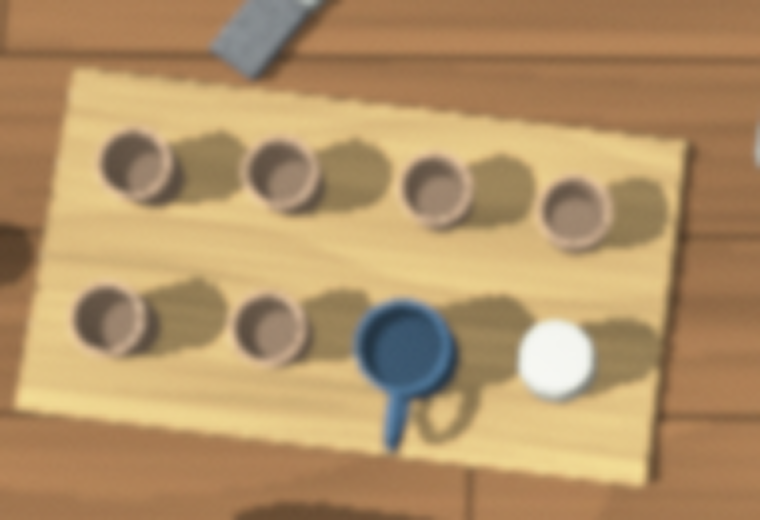

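View pics/case.png

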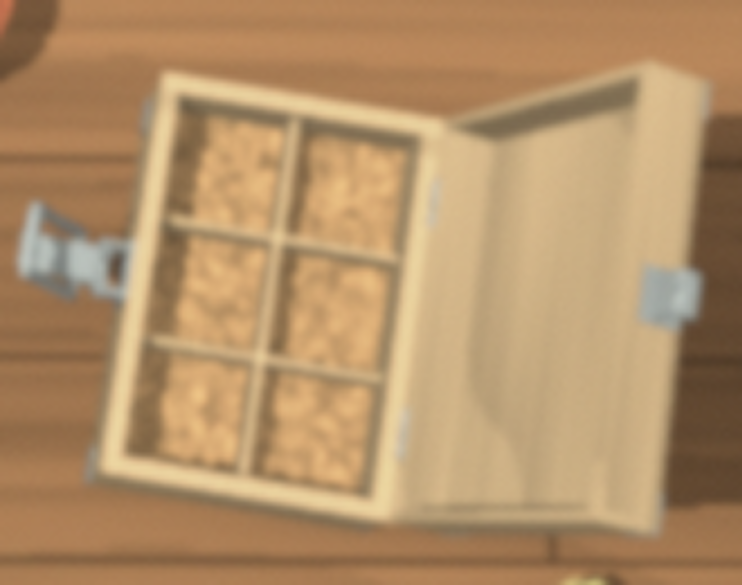

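The board crop confirms six buff cups, with rims about 74 px across at 4×. Rim centres in the crop are (136,165), (283,175), (437,190), (576,213), (110,320) and (270,329). The case crop shows all six compartments empty, the outer rim corners near (165,72), (100,470), (447,122) and (390,520), the loop bar near (32,240), and the keeper on the lid.

Run:
```python
from h import *
c=bot.read_camera("top")
for n,(x,y) in zip("ABCDEF",[(136,165),(283,175),(437,190),(576,213),(110,320),(270,329)]):
    p=w(c,(x+.5)/4-.5+155,(y+.5)/4-.5+180,.077); print(n,p.round(4),np.hypot(*p[:2]).round(3))
P=[w(c,x/4.5-.39+340,y/4.5-.39+160,.075) for x,y in [(165,72),(100,470),(447,122),(390,520)]]
for p in P: print(p.round(4))
print(np.linalg.norm(P[0]-P[1]),np.linalg.norm(P[0]-P[2]),np.linalg.norm(P[1]-P[3]))
# fit pose of dividers/corners: case-frame points -> pixels
Q=[(122,85,75,165,72),(-122,85,75,100,470),(37,85-11-0,60,170,221),(37,0,60,280,240),(-37,0,60,262,359),(111,0,60,297,120),(-111,0,60,247,470),(37,-74,60,400,260),(-37,-74,60,383,380),(37,74,60,170,221),(-37,74,60,152,341)]
Q=[q for q in Q if q[:2]!=(37,74) or True]
from scipy.optimize import least_squares
def case(v,p): 
    a=v[2];return [v[0]+np.cos(a)*p[0]/1e3-np.sin(a)*p[1]/1e3,v[1]+np.sin(a)*p[0]/1e3+np.cos(a)*p[1]/1e3,p[2]/1e3]
f=lambda v:np.concatenate([px(c,case(v,q))-[q[3]/4.5-.39+340,q[4]/4.5-.39+160] for q in Q])
r=least_squares(f,[.55,-.15,0.]);print(r.x,np.degrees(r.x[2]),r.fun.reshape(-1,2).round(1).tolist())
for x in(-74,0,74):
  for y in(-37,37): print(x,y,np.round(case(r.x,(x,y,35)),4))
print("fo",bot.finger_overhang)
```

```text
A [0.5596 0.374  0.077 ] 0.673
B [0.5537 0.2774 0.077 ] 0.619
C [0.5445 0.176  0.077 ] 0.572
D [0.5298 0.0843 0.077 ] 0.536
E [0.4571 0.3859 0.077 ] 0.598
F [0.4519 0.2822 0.077 ] 0.533
[ 0.6885 -0.1235  0.075 ]
[ 0.4487 -0.0819  0.075 ]
[ 0.6592 -0.2925  0.075 ]
[ 0.4206 -0.2504  0.075 ]
0.24339758000190087 0.17150929432427123 0.17087687468678575
[ 0.55381507 -0.18890278 -0.16832712] -9.644433548454824 [[0.8, 0.1], [1.1, 0.3], [-1.9, -0.8], [0.6, -0.3], [0.7, -0.1], [0.7, 0.2], [-0.0, 2.4], [1.0, -0.1], [1.1, -0.0], [-1.9, -0.8], [-2.1, -0.9]]
-74 -37 [ 0.4747 -0.213   0.035 ]
-74 37 [ 0.4871 -0.14    0.035 ]
0 -37 [ 0.5476 -0.2254  0.035 ]
0 37 [ 0.56   -0.1524  0.035 ]
74 -37 [ 0.6206 -0.2378  0.035 ]
74 37 [ 0.633  -0.1648  0.035 ]
fo 0.014
```

```bash
python3 -m inch '[[0,0,0,7.55],[0,0,0,7.55],[0,0,0,7.55],[0,0,0,7.55],[0,0,0,7.55],[0,0,0,0]]' 0.085
python3 - <<'E'
from h import *
go([.5596,.374,.18],35.2)
print(bot.get_obs()["q"])
E
```

```text
t: 0.8
eef_pos: [0.1972, 0.6454, 0.245]
tool_rot: [0.0, 0.46, 0.888, -0.0]
contact_force: [0.1, 0.3, 0.3]
gripper_width: 0.99
grasp_force: 0.0
tcp [0.1972 0.6454 0.245 ] yaw_y 35.2 tilt -1.0 shift mm [-430.6  139.8   65.2] turn -0.007839779818311854 dist 0.453
[-1.48293187  0.47968494  0.16570065  1.56362489 -0.08497661  1.10586494
 -0.68321481]
```

```bash
python3 -m inch '[[-0.043,0.014,0.0065,0],[-0.043,0.014,0.0065,0],[-0.043,0.014,0.0065,0],[-0.043,0.014,0.0065,0],[-0.043,0.014,0.0065,0],[-0.043,0.014,0.0065,0],[-0.043,0.014,0.0065,0],[-0.043,0.014,0.0065,0],[-0.043,0.014,0.0065,0],[-0.043,0.014,0.0065,0],[0,0,0,0]]'
python3 - <<'E'
from h import *
go([.5596,.374,.07],35.2)
c=bot.read_camera("scene");crop(c,290,70,450,200,4.5,"near.png")
E
```

```text
t: 1.9
eef_pos: [0.5659, 0.367, 0.1795]
tool_rot: [0.002, 0.463, 0.886, -0.002]
contact_force: [-0.1, -0.3, -0.2]
gripper_width: 0.999
grasp_force: 0.0
tcp [0.5659 0.367  0.1795] yaw_y 34.8 tilt -1.0 shift mm [  9.9  -1.1 109.5] turn -0.3656461163509164 dist 0.01
```

View pics/near.png

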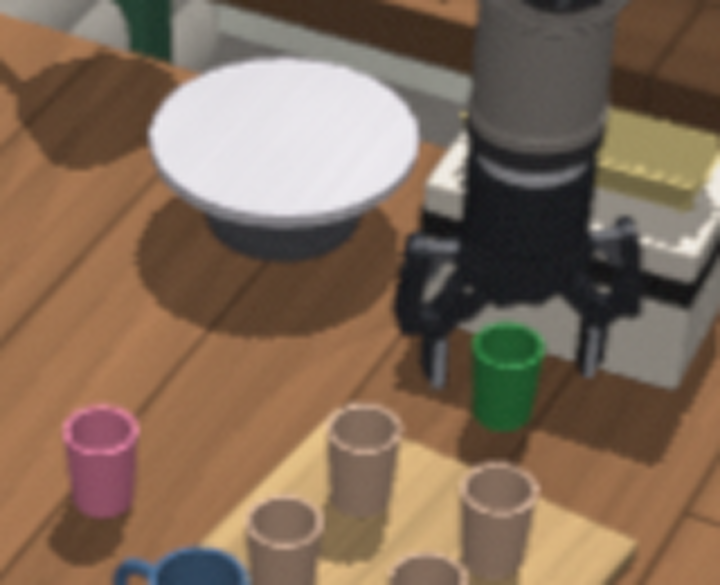

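The gripper hangs above beaker A (crop (498,490)), with the fingers clear of its neighbours. I'll let it settle, then descend.

```bash
python3 -m inch '[[0,0,0.03,0],[0,0,0.03,0],[0,0,0,0]]'
python3 - <<'E'
from h import *
go([.5596,.374,.07],35.2)
E
```

```text
t: 2.25
eef_pos: [0.5561, 0.3748, 0.1162]
tool_rot: [-0.002, 0.458, 0.889, -0.003]
contact_force: [-0.0, 0.1, -0.8]
gripper_width: 0.999
grasp_force: 0.0
tcp [0.5561 0.3748 0.1162] yaw_y 35.5 tilt -1.0 shift mm [-2.7  2.7 46.1] turn 0.2952204108854062 dist 0.004
```

```bash
python3 -m inch '[[0,0,0.025,0],[0,0,0.02,0],[0,0,0,0],[0,0,0,0]]'; python3 -m inch '[[0,0,0,0],[0,0,0,0],[0,0,0,0],[0,0,0,0],[0,0,0,0],[0,0,0,0]]' 0.03 35
python3 - <<'E'
from h import *
go([.5596,.374,.07],35.2)
E
```

```text
t: 2.65
eef_pos: [0.5599, 0.376, 0.0766]
tool_rot: [0.0, 0.459, 0.888, 0.0]
contact_force: [0.4, 0.7, 0.6]
gripper_width: 0.995
grasp_force: 0.0
t: 3.25
eef_pos: [0.5608, 0.3756, 0.077]
tool_rot: [0.0, 0.46, 0.888, 0.001]
contact_force: [-0.6, -0.3, 5.2]
gripper_width: 0.556
grasp_force: 35.0
tcp [0.5608 0.3756 0.077 ] yaw_y 35.2 tilt -1.0 shift mm [-0.7 -1.9  7. ] turn 0.0399756855728981 dist 0.002
```

```bash
python3 -m inch '[[0,0,-0.03,0],[0,0,-0.045,0],[0,0,-0.045,0],[-0.016,-0.009,0,0],[-0.03,-0.017,0,0],[-0.04,-0.0225,0,0],[-0.04,-0.0225,0,0],[-0.04,-0.0225,0,0],[-0.04,-0.0225,0,0],[-0.04,-0.0225,0,0],[-0.04,-0.0225,0,0],[-0.04,-0.0225,0,0]]'; python3 -m inch '[[-0.04,-0.0225,0,0],[-0.04,-0.0225,0,0],[-0.04,-0.0225,0,0],[-0.04,-0.0225,0,0],[-0.03,-0.017,0,0],[-0.015,-0.009,0,0],[0,0,0,0],[0,0,0,0]]'
python3 - <<'E'
from h import *
go([.6206,-.2364,.098],35.2);print(bot.get_obs()["q"].round(2))
E
```

```text
t: 4.45
eef_pos: [0.5978, 0.0009, 0.1954]
tool_rot: [0.0, 0.46, 0.888, 0.0]
contact_force: [0.6, 0.9, -0.6]
gripper_width: 0.56
grasp_force: 36.8
t: 5.25
eef_pos: [0.6217, -0.2299, 0.1949]
tool_rot: [-0.001, 0.46, 0.888, 0.001]
contact_force: [0.3, 0.7, -2.1]
gripper_width: 0.557
grasp_force: 36.8
tcp [ 0.6217 -0.2299  0.1949] yaw_y 35.3 tilt -1.0 shift mm [-4.9 -4.7 96.9] turn 0.09006835277216396 dist 0.007
[ 0.01  0.52  0.36  1.65 -0.21  1.    1.05]
```

```bash
python3 -m inch '[[-0.005,-0.005,0.03,0],[0,0,0.03,0],[0,0,0.02,0],[0,0,0.01,0],[0,0,0,0],[0,0,0,0]]'
python3 - <<'E'
from h import *
go([.6206,-.2364,.098],35.2)
E
```

```text
t: 5.85
eef_pos: [0.6213, -0.2375, 0.1062]
tool_rot: [0.001, 0.459, 0.888, 0.0]
contact_force: [-0.6, 0.3, -1.3]
gripper_width: 0.559
grasp_force: 36.8
tcp [ 0.6213 -0.2375  0.1062] yaw_y 35.3 tilt -1.0 shift mm [ 1.3 -0.   8.2] turn 0.12258001497121995 dist 0.001
```

```bash
python3 -m inch '[[0,0,0.004,0],[0,0,0.003,0],[0,0,0,0]]'; python3 -m inch '[[0,0,0,0],[0,0,0,0],[0,0,0,0]]' 0.062;  python3 -m inch '[[0,0,-0.02,0],[0,0,-0.04,0],[0,0,-0.04,0],[0,0,0,0],[0,0,0,0]]'
python3 - <<'E'
from h import *
go([.5537,.2774,.18],35.2)
E
```

```text
t: 6.15
eef_pos: [0.6205, -0.2383, 0.0983]
tool_rot: [0.0, 0.46, 0.888, 0.0]
contact_force: [0.2, 0.4, -1.0]
gripper_width: 0.562
grasp_force: 36.8
t: 6.45
eef_pos: [0.6207, -0.2385, 0.0986]
tool_rot: [0.0, 0.46, 0.888, 0.0]
contact_force: [0.3, 0.1, 0.2]
gripper_width: 0.726
grasp_force: 0.0
t: 6.95
eef_pos: [0.6211, -0.2386, 0.1995]
tool_rot: [0.001, 0.46, 0.888, 0.0]
contact_force: [0.2, -0.2, 0.6]
gripper_width: 0.722
grasp_force: 0.0
tcp [ 0.6211 -0.2386  0.1995] yaw_y 35.2 tilt -1.0 shift mm [460.4 242.7  19.1] turn 0.03782715403880843 dist 0.52
```

```bash
python3 -m inch '[[0.02,0.0105,0,0],[0.035,0.0185,0,0],[0.0425,0.0225,0,0],[0.0425,0.0225,0,0],[0.0425,0.0225,0,0],[0.0425,0.0225,0,0],[0.0425,0.0225,0,0],[0.0425,0.0225,0,0],[0.0425,0.0225,0,0],[0.0425,0.0225,0,0],[0.04,0.021,0,0],[0.025,0.013,0,0]]' 0.08; python3 -m inch '[[0,0,0.03,0],[0,0,0.02,0],[0,0,0,0],[0,0,0,0]]'
python3 - <<'E'
from h import *
c=bot.read_camera("top");crop(c,150,170,505,300,2.2,"chk1.png")
go([.5537,.2774,.073],35.2)
E
```

```text
t: 8.15
eef_pos: [0.551, 0.2819, 0.1964]
tool_rot: [-0.001, 0.458, 0.889, -0.001]
contact_force: [0.1, 0.2, -0.1]
gripper_width: 0.937
grasp_force: 0.0
t: 8.55
eef_pos: [0.553, 0.277, 0.1474]
tool_rot: [-0.001, 0.46, 0.888, -0.001]
contact_force: [0.9, -0.4, 1.1]
gripper_width: 0.937
grasp_force: 0.0
tcp [0.5537 0.2773 0.1484] yaw_y 35.2 tilt -1.0 shift mm [ 0.1  0.1 75.4] turn 0.007447678159962834 dist 0.0
```

View pics/chk1.png

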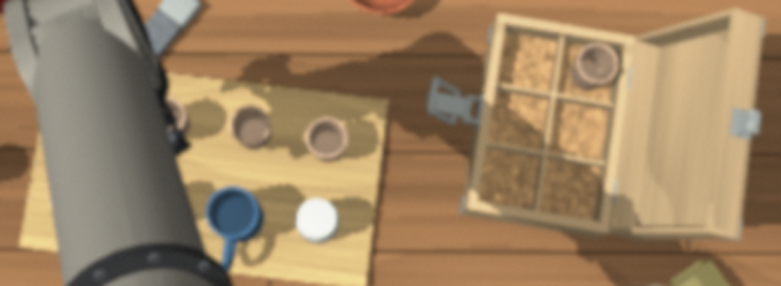

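Beaker A stands upright in the far hinge-side compartment at crop (597,63). C (251,127) and D (327,137) have not moved, so I carry on with B.

```bash
python3 -m inch '[[0,0,0.035,0],[0,0,0.025,0],[0,0,0.014,0],[0,0,0,0]]'; python3 -m inch '[[0,0,0,0],[0,0,0,0],[0,0,0,0],[0,0,0,0],[0,0,0,0]]' 0.03 35
python3 - <<'E'
from h import *
go([.5477,-.2238,.095],35.2)
E
```

```text
t: 9.0
eef_pos: [0.5529, 0.2771, 0.0733]
tool_rot: [-0.001, 0.46, 0.888, -0.001]
contact_force: [0.2, -0.5, -0.7]
gripper_width: 0.935
grasp_force: 0.0
t: 9.5
eef_pos: [0.555, 0.2783, 0.0763]
tool_rot: [0.001, 0.46, 0.888, 0.002]
contact_force: [0.1, -0.9, 6.6]
gripper_width: 0.566
grasp_force: 35.3
tcp [0.555  0.2783 0.0763] yaw_y 35.2 tilt -1.0 shift mm [-405.9 -295.5  -19.7] turn 0.034687377383562534 dist 0.502
```

```bash
python3 -m inch '[[0,0,-0.03,0],[0,0,-0.045,0],[0,0,-0.045,0],[-0.015,-0.011,0,0],[-0.03,-0.022,0,0],[-0.04,-0.029,0,0],[-0.04,-0.029,0,0],[-0.04,-0.029,0,0],[-0.04,-0.029,0,0],[-0.04,-0.029,0,0],[-0.04,-0.029,0,0],[-0.04,-0.029,0,0]]'; python3 -m inch '[[-0.04,-0.029,0,0],[-0.027,-0.02,0,0],[-0.014,-0.0105,0,0],[0,0,0,0],[0,0,0,0]]'
python3 - <<'E'
from h import *
go([.5477,-.2238,.098],35.2)
E
```

```text
t: 10.7
eef_pos: [0.5475, -0.1262, 0.1943]
tool_rot: [0.0, 0.46, 0.888, 0.0]
contact_force: [0.0, 0.3, -1.5]
gripper_width: 0.557
grasp_force: 36.9
t: 11.2
eef_pos: [0.546, -0.2242, 0.194]
tool_rot: [-0.0, 0.46, 0.888, 0.0]
contact_force: [-0.0, 0.7, -1.0]
gripper_width: 0.564
grasp_force: 27.2
tcp [ 0.546  -0.2242  0.194 ] yaw_y 35.2 tilt -1.0 shift mm [-0.8  1.6 96. ] turn 0.008363517694419897 dist 0.002
```

```bash
python3 -m inch '[[0,0.001,0.03,0],[0,0,0.03,0],[0,0,0.02,0],[0,0,0.01,0],[0,0,0,0],[0,0,0,0]]'
python3 - <<'E'
from h import *
go([.5477,-.2238,.097],35.2)
c=bot.read_camera("scene");crop(c,190,240,370,385,4.2,"chk2.png")
E
```

```text
t: 11.8
eef_pos: [0.548, -0.2235, 0.1051]
tool_rot: [0.0, 0.459, 0.888, 0.0]
contact_force: [-0.1, -0.1, -1.5]
gripper_width: 0.562
grasp_force: 36.4
tcp [ 0.548  -0.2235  0.1051] yaw_y 35.3 tilt -1.0 shift mm [-0.1 -0.4  8.1] turn 0.09557262943471301 dist 0.0
```

View pics/chk2.png

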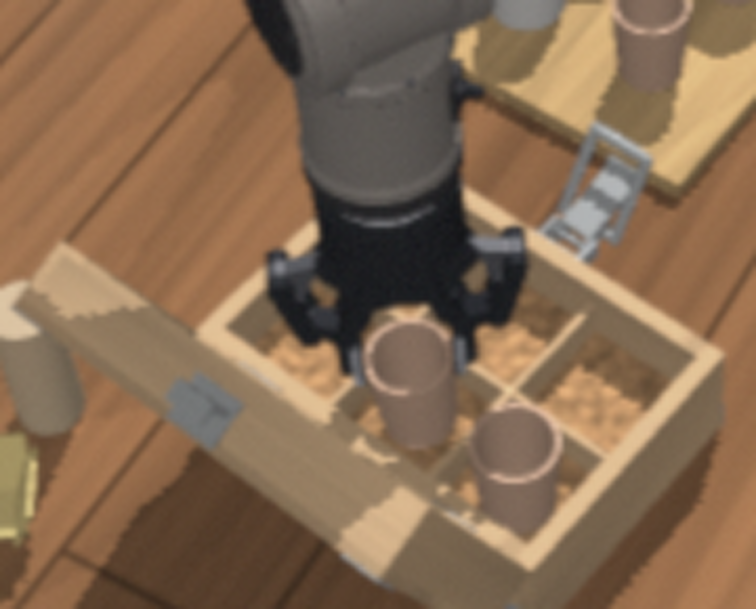

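The beaker hangs upright over the middle hinge-side compartment at crop (410,385), still firmly gripped. I lower it and release.

```bash
python3 -m inch '[[0,0,0.004,0],[0,0,0.003,0],[0,0,0,0]]'; python3 -m inch '[[0,0,0,0],[0,0,0,0],[0,0,0,0]]' 0.062;  python3 -m inch '[[0,0,-0.02,0],[0,0,-0.04,0],[0,0,-0.04,0],[0,0,0,0]]'
python3 - <<'E'
from h import *
go([.5445,.176,.18],35.2)
E
```

```text
t: 12.15
eef_pos: [0.5471, -0.2239, 0.0972]
tool_rot: [-0.0, 0.46, 0.888, 0.0]
contact_force: [-0.1, -0.3, -1.9]
gripper_width: 0.556
grasp_force: 36.4
t: 12.45
eef_pos: [0.5474, -0.2241, 0.0975]
tool_rot: [0.0, 0.46, 0.888, 0.0]
contact_force: [0.1, 0.9, -0.8]
gripper_width: 0.727
grasp_force: 0.0
t: 12.85
eef_pos: [0.5504, -0.2257, 0.203]
tool_rot: [0.005, 0.46, 0.888, 0.001]
contact_force: [-0.1, 0.1, -0.4]
gripper_width: 0.728
grasp_force: 0.0
tcp [ 0.5504 -0.2257  0.203 ] yaw_y 35.2 tilt -0.9999 shift mm [331.8 226.6  21.9] turn 0.011990621696838843 dist 0.402
```

```bash
cat >> h.py <<'E'
B=dict(C=(263.9,227.2),D=(298.6,233),E=(182.1,259.6),F=(222.1,261.9))
def chk(names):
    c=bot.read_camera("top");g=c["color"];r=cv2.imread("pics/top0.png")[:,:,::-1]
    for n in names:
        u,v=map(round,B[n]);t=r[v-12:v+13,u-12:u+13].copy();s=g[v-34:v+35,u-34:u+35].copy()
        _,m,_,l=cv2.minMaxLoc(cv2.matchTemplate(s,t,cv2.TM_CCOEFF_NORMED));print(n,round(m,3),l[0]-22,l[1]-22)
E
python3 - <<'E'
from h import *
chk("CDEF")
E
python3 -m inch '[[0.02,0.014,0,0],[0.035,0.024,0,0],[0.042,0.029,0,0],[0.042,0.029,0,0],[0.042,0.029,0,0],[0.042,0.029,0,0],[0.042,0.029,0,0],[0.035,0.024,0,0],[0.02,0.014,0,0],[0.009,0.006,0.015,0],[0,0,0.025,0],[0,0,0,0]]' 0.08
python3 - <<'E'
from h import *
go([.5445,.176,.073],35.2)
E
```

```text
C 0.986 0 0
D 1.0 0 0
E 1.0 0 0
F 1.0 0 0
t: 14.1
eef_pos: [0.54, 0.1686, 0.1529]
tool_rot: [-0.002, 0.46, 0.888, -0.003]
contact_force: [-1.1, 0.6, 0.7]
gripper_width: 0.94
grasp_force: 0.0
tcp [0.54   0.1686 0.1529] yaw_y 35.2 tilt -1.0 shift mm [ 3.4  8.6 79.9] turn 0.013288086121249876 dist 0.009
```

```bash
python3 -m inch '[[0,0,0.03,0],[0,0,0.015,0],[0,0,0,0],[0,0,0,0]]'
python3 - <<'E'
from h import *
go([.5445,.176,.073],35.2)
E
```

```text
t: 14.5
eef_pos: [0.5431, 0.1692, 0.1126]
tool_rot: [0.0, 0.461, 0.888, -0.0]
contact_force: [-0.5, 0.2, 1.2]
gripper_width: 0.939
grasp_force: 0.0
tcp [0.5431 0.1692 0.1126] yaw_y 35.1 tilt -1.0 shift mm [ 4.8  5.  39.6] turn -0.06269806684356638 dist 0.007
```

```bash
python3 -m inch '[[0.005,0.005,0.015,0],[0,0,0.015,0],[0,0,0.009,0],[0,0,0,0]]'; python3 -m inch '[[0,0,0,0],[0,0,0,0],[0,0,0,0],[0,0,0,0],[0,0,0,0]]' 0.03 35
python3 - <<'E'
from h import *
go([.4748,-.2112,.097],35.2)
E
```

```text
t: 14.9
eef_pos: [0.5428, 0.1771, 0.0714]
tool_rot: [-0.001, 0.46, 0.888, -0.001]
contact_force: [-0.7, -1.1, -0.9]
gripper_width: 0.932
grasp_force: 0.0
t: 15.4
eef_pos: [0.5448, 0.1777, 0.0741]
tool_rot: [0.001, 0.46, 0.888, 0.001]
contact_force: [0.9, -0.2, 5.3]
gripper_width: 0.564
grasp_force: 35.8
tcp [0.5448 0.1777 0.0741] yaw_y 35.2 tilt -1.0 shift mm [-277.3 -281.5  -23.3] turn 0.04036263106488036 dist 0.395
```

```bash
python3 -m inch '[[0,0,-0.03,0],[0,0,-0.045,0],[0,0,-0.045,0],[-0.013,-0.013,0,0],[-0.025,-0.025,0,0],[-0.031,-0.0315,0,0],[-0.031,-0.0315,0,0],[-0.031,-0.0315,0,0],[-0.031,-0.0315,0,0],[-0.031,-0.0315,0,0],[-0.031,-0.0315,0,0],[-0.026,-0.0265,0,0]]'; python3 -m inch '[[-0.018,-0.0185,0,0],[-0.009,-0.0095,0,0],[0,0,0,0],[0,0,0.03,0],[0,0,0.02,0],[0,0,0,0]]'
python3 - <<'E'
from h import *
go([.4748,-.2112,.095],35.2);print(bot.get_obs()["q"].round(2))
E
```

```text
t: 16.6
eef_pos: [0.4794, -0.1755, 0.1926]
tool_rot: [-0.001, 0.461, 0.888, -0.0]
contact_force: [0.9, 0.1, -1.6]
gripper_width: 0.567
grasp_force: 36.9
t: 17.2
eef_pos: [0.4725, -0.2082, 0.1406]
tool_rot: [-0.003, 0.459, 0.889, -0.0]
contact_force: [-0.9, -0.2, -1.7]
gripper_width: 0.559
grasp_force: 36.9
tcp [ 0.4725 -0.2082  0.1406] yaw_y 35.4 tilt -1.0 shift mm [-4.   0.3 45.6] turn 0.20729253173675488 dist 0.004
[-0.05  0.38  0.42  2.05 -0.22  0.77  1.12]
```

```bash
python3 -m inch '[[-0.003,0,0.02,0],[0,0,0.014,0],[0,0,0.007,0],[0,0,0,0],[0,0,0,0]]'
python3 - <<'E'
from h import *
go([.4748,-.2112,.095],35.2)
E
```

```text
t: 17.7
eef_pos: [0.476, -0.2135, 0.1027]
tool_rot: [0.0, 0.46, 0.888, 0.0]
contact_force: [0.3, 0.2, -0.9]
gripper_width: 0.564
grasp_force: 36.9
tcp [ 0.476  -0.2135  0.1027] yaw_y 35.3 tilt -1.0 shift mm [2.6 0.3 7.7] turn 0.05641415226442348 dist 0.003
```

```bash
python3 -m inch '[[0.002,0,0.004,0],[0,0,0.003,0],[0,0,0,0]]'; python3 -m inch '[[0,0,0,0],[0,0,0,0],[0,0,0,0]]' 0.062;  python3 -m inch '[[0,0,-0.02,0],[0,0,-0.04,0],[0,0,-0.04,0],[0,0,0,0],[0,0,0,0]]'
python3 - <<'E'
from h import *
chk("DEF")
go([.5298,.0843,.18],35.2)
E
```

```text
t: 18.0
eef_pos: [0.4744, -0.2118, 0.0951]
tool_rot: [-0.0, 0.46, 0.888, 0.0]
contact_force: [0.1, -1.4, -1.1]
gripper_width: 0.565
grasp_force: 36.9
t: 18.3
eef_pos: [0.4748, -0.2121, 0.0955]
tool_rot: [0.0, 0.46, 0.888, 0.0]
contact_force: [-0.2, 0.6, -0.2]
gripper_width: 0.722
grasp_force: 0.0
t: 18.8
eef_pos: [0.4752, -0.2121, 0.1962]
tool_rot: [0.001, 0.46, 0.888, 0.001]
contact_force: [-0.4, 0.1, -0.1]
gripper_width: 0.73
grasp_force: 0.0
D 0.947 0 0
E 1.0 0 0
F 1.0 0 0
tcp [ 0.4744 -0.2118  0.1951] yaw_y 35.3 tilt -1.0 shift mm [209.8 216.1  15.2] turn 0.0525943164582543 dist 0.301
```

```bash
python3 -m inch '[[0.012,0.012,0,0],[0.025,0.0255,0,0],[0.031,0.032,0,0],[0.031,0.032,0,0],[0.031,0.032,0,0],[0.031,0.032,0,0],[0.025,0.0255,0,0],[0.016,0.0165,0,0],[0.008,0.0085,0.03,0],[0,0,0.03,0],[0,0,0.015,0],[0,0,0,0]]' 0.08; python3 -m inch '[[0,0,0,0]]'
python3 - <<'E'
from h import *
go([.5298,.0843,.073],35.2)
E
```

```text
t: 20.05
eef_pos: [0.527, 0.0836, 0.1167]
tool_rot: [-0.003, 0.46, 0.888, -0.003]
contact_force: [0.2, 0.9, 0.6]
gripper_width: 0.936
grasp_force: 0.0
t: 20.15
eef_pos: [0.5292, 0.0838, 0.1196]
tool_rot: [-0.001, 0.46, 0.888, -0.001]
contact_force: [0.4, -0.5, 1.8]
gripper_width: 0.936
grasp_force: 0.0
tcp [0.5292 0.0838 0.1196] yaw_y 35.2 tilt -1.0 shift mm [ 0.1  0.8 46.6] turn 0.021451370672224357 dist 0.001
```

```bash
python3 -m inch '[[0,0.001,0.02,0],[0,0,0.015,0],[0,0,0.01,0],[0,0,0,0]]'; python3 -m inch '[[0,0,0,0],[0,0,0,0],[0,0,0,0],[0,0,0,0],[0,0,0,0]]' 0.03 35
python3 - <<'E'
from h import *
go([.6332,-.1634,.097],35.2)
E
```

```text
t: 20.55
eef_pos: [0.5302, 0.0845, 0.0748]
tool_rot: [-0.0, 0.46, 0.888, -0.0]
contact_force: [-0.6, 1.7, 0.8]
gripper_width: 0.939
grasp_force: 0.0
t: 21.05
eef_pos: [0.5315, 0.0849, 0.0765]
tool_rot: [0.001, 0.46, 0.888, 0.001]
contact_force: [-0.5, -0.4, 5.2]
gripper_width: 0.554
grasp_force: 35.2
tcp [0.5315 0.0849 0.0765] yaw_y 35.2 tilt -1.0 shift mm [-261.5  -60.2  -20.4] turn 0.04538998391127791 dist 0.268
```

```bash
python3 -m inch '[[0,0,-0.03,0],[0,0,-0.045,0],[0,0,-0.045,0],[-0.015,-0.0035,0,0],[-0.03,-0.007,0,0],[-0.04,-0.009,0,0],[-0.04,-0.009,0,0],[-0.04,-0.009,0,0],[-0.04,-0.009,0,0],[-0.03,-0.007,0,0],[-0.018,-0.004,0,0],[-0.0085,-0.0025,0,0]]'; python3 -m inch '[[0,0,0,0],[0,0,0.03,0],[0,0,0.03,0],[0,0,0.015,0],[0,0,0,0],[0,0,0,0]]'
python3 - <<'E'
from h import *
go([.6332,-.1634,.097],35.2)
E
```

```text
t: 22.25
eef_pos: [0.6327, -0.1651, 0.1954]
tool_rot: [0.0, 0.461, 0.888, -0.0]
contact_force: [-0.6, 0.4, -1.0]
gripper_width: 0.554
grasp_force: 36.9
t: 22.85
eef_pos: [0.633, -0.1627, 0.1211]
tool_rot: [0.0, 0.459, 0.888, 0.0]
contact_force: [1.4, -0.0, -0.7]
gripper_width: 0.556
grasp_force: 37.0
tcp [ 0.633  -0.1627  0.1211] yaw_y 35.3 tilt -1.0 shift mm [-0.7 -0.3 24.1] turn 0.10106730227381888 dist 0.001
```

```bash
python3 -m inch '[[0,0,0.012,0],[0,0,0.008,0],[0,0,0.004,0],[0,0,0,0],[0,0,0,0]]'; python3 -m inch '[[0,0,0,0],[0,0,0,0],[0,0,0,0]]' 0.062;  python3 -m inch '[[0,0,-0.02,0],[0,0,-0.04,0],[0,0,-0.04,0],[0,0,0,0],[0,0,0,0]]'
python3 - <<'E'
from h import *
chk("EF")
go([.4519,.2822,.18],35.2)
c=bot.read_camera("top");crop(c,150,170,505,300,2.2,"chk3.png")
E
```

```text
t: 23.35
eef_pos: [0.6326, -0.1636, 0.0967]
tool_rot: [0.0, 0.46, 0.888, 0.0]
contact_force: [-0.7, 0.5, 3.9]
gripper_width: 0.556
grasp_force: 37.2
t: 23.65
eef_pos: [0.6326, -0.1634, 0.0962]
tool_rot: [0.0, 0.46, 0.888, 0.0]
contact_force: [0.1, -1.2, -1.0]
gripper_width: 0.725
grasp_force: 0.0
t: 24.15
eef_pos: [0.6331, -0.1635, 0.1973]
tool_rot: [0.001, 0.46, 0.888, 0.0]
contact_force: [-0.1, -1.1, -0.5]
gripper_width: 0.728
grasp_force: 0.0
E 1.0 0 0
F 1.0 0 0
tcp [ 0.6322 -0.1632  0.1958] yaw_y 35.3 tilt -1.0 shift mm [467.8 109.8  16.1] turn 0.05752528015753455 dist 0.48
```

View pics/chk3.png

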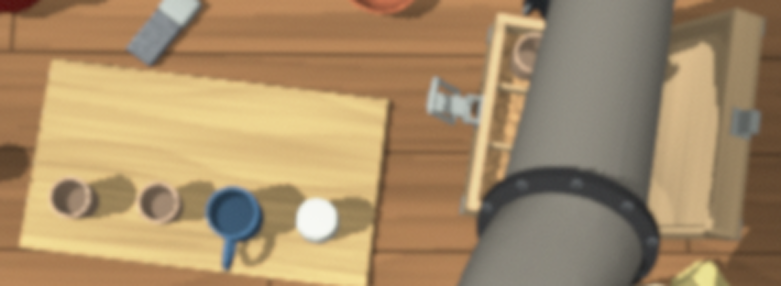

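Only E (72,198) and F (160,202) are left on the board, both unmoved. The mug and jar are untouched. Next is F.

```bash
python3 -m inch '[[0.02,0.0047,0,0],[0.035,0.008,0,0],[0.043,0.01,0,0],[0.043,0.01,0,0],[0.043,0.01,0,0],[0.043,0.01,0,0],[0.043,0.01,0,0],[0.043,0.01,0,0],[0.043,0.01,0,0],[0.043,0.01,0,0],[0.035,0.008,0,0],[0.022,0.0055,0,0]]' 0.08; python3 -m inch '[[0.0118,0.0033,0,0],[0,0,0.03,0],[0,0,0.03,0],[0,0,0.015,0],[0,0,0,0],[0,0,0,0]]'
python3 - <<'E'
from h import *
go([.4519,.2822,.073],35.2)
E
```

```text
t: 25.45
eef_pos: [0.4535, 0.2729, 0.1948]
tool_rot: [-0.001, 0.458, 0.889, -0.001]
contact_force: [0.6, -0.5, -0.3]
gripper_width: 0.939
grasp_force: 0.0
t: 26.05
eef_pos: [0.4523, 0.2809, 0.1211]
tool_rot: [-0.0, 0.46, 0.888, -0.001]
contact_force: [-0.2, -0.1, 0.2]
gripper_width: 0.939
grasp_force: 0.0
tcp [0.4523 0.2809 0.1211] yaw_y 35.2 tilt -1.0 shift mm [ 1.3  0.5 48.1] turn -0.02659395056875269 dist 0.001
```

```bash
python3 -m inch '[[0.001,0,0.02,0],[0,0,0.016,0],[0,0,0.01,0],[0,0,0,0]]'; python3 -m inch '[[0,0,0,0],[0,0,0,0],[0,0,0,0],[0,0,0,0],[0,0,0,0]]' 0.03 35
python3 - <<'E'
from h import *
go([.5603,-.1508,.097],35.2)
E
```

```text
t: 26.45
eef_pos: [0.4513, 0.2822, 0.075]
tool_rot: [-0.0, 0.46, 0.888, -0.001]
contact_force: [-0.1, 0.0, 0.8]
gripper_width: 0.938
grasp_force: 0.0
t: 26.95
eef_pos: [0.4523, 0.2832, 0.0766]
tool_rot: [0.0, 0.46, 0.888, 0.001]
contact_force: [-0.1, 0.1, 5.0]
gripper_width: 0.558
grasp_force: 35.1
tcp [0.4523 0.2832 0.0766] yaw_y 35.2 tilt -1.0 shift mm [-416.8 -162.1  -20.9] turn 0.03953866512347304 dist 0.447
```

```bash
python3 -m inch '[[0,0,-0.03,0],[0,0,-0.045,0],[0,0,-0.045,0],[-0.018,-0.007,0,0],[-0.032,-0.0125,0,0],[-0.042,-0.0163,0,0],[-0.042,-0.0163,0,0],[-0.042,-0.0163,0,0],[-0.042,-0.0163,0,0],[-0.042,-0.0163,0,0],[-0.042,-0.0163,0,0],[-0.042,-0.0163,0,0]]'; python3 -m inch '[[-0.036,-0.014,0,0],[-0.023,-0.009,0,0],[-0.0138,-0.0055,0,0],[0,0,0,0],[0,0,0.03,0],[0,0,0.03,0],[0,0,0.015,0],[0,0,0,0],[0,0,0,0]]'
python3 - <<'E'
from h import *
go([.5603,-.1508,.097],35.2)
E
```

```text
t: 28.15
eef_pos: [0.541, -0.0771, 0.1959]
tool_rot: [0.0, 0.46, 0.888, 0.0]
contact_force: [0.5, 0.7, -1.3]
gripper_width: 0.556
grasp_force: 37.0
t: 29.05
eef_pos: [0.56, -0.1506, 0.1209]
tool_rot: [0.0, 0.459, 0.888, 0.0]
contact_force: [-0.6, -0.2, 0.3]
gripper_width: 0.551
grasp_force: 37.0
tcp [ 0.56   -0.1506  0.1209] yaw_y 35.3 tilt -1.0 shift mm [-0.3  0.1 23.9] turn 0.10224162552563598 dist 0.0
```

```bash
python3 -m inch '[[0,0,0.012,0],[0,0,0.008,0],[0,0,0.003,0],[0,0,0,0],[0,0,0,0]]'; python3 -m inch '[[0,0,0,0],[0,0,0,0],[0,0,0,0]]' 0.062;  python3 -m inch '[[0,0,-0.02,0],[0,0,-0.04,0],[0,0,-0.04,0],[0,0,0,0],[0,0,0,0]]'
python3 - <<'E'
from h import *
chk("E")
go([.4571,.3859,.18],35.2)
E
```

```text
t: 29.55
eef_pos: [0.5596, -0.1515, 0.0974]
tool_rot: [0.0, 0.46, 0.888, 0.0]
contact_force: [0.8, -0.2, -1.1]
gripper_width: 0.555
grasp_force: 37.0
t: 29.85
eef_pos: [0.5597, -0.1514, 0.0975]
tool_rot: [0.0, 0.46, 0.888, 0.0]
contact_force: [-0.4, -0.1, -0.9]
gripper_width: 0.726
grasp_force: 0.0
t: 30.35
eef_pos: [0.5601, -0.1514, 0.1983]
tool_rot: [0.001, 0.46, 0.888, 0.001]
contact_force: [-0.7, 0.0, -0.4]
gripper_width: 0.725
grasp_force: 0.0
E 1.0 0 0
tcp [ 0.5593 -0.1511  0.1971] yaw_y 35.3 tilt -1.0 shift mm [497.5 226.5  17.3] turn 0.05577287720041113 dist 0.547
```

```bash
python3 -m inch '[[0.02,0.009,0,0],[0.035,0.016,0,0],[0.042,0.0191,0,0],[0.042,0.0191,0,0],[0.042,0.0191,0,0],[0.042,0.0191,0,0],[0.042,0.0191,0,0],[0.042,0.0191,0,0],[0.042,0.0191,0,0],[0.042,0.0191,0,0],[0.042,0.0191,0,0],[0.033,0.015,0,0]]' 0.08; python3 -m inch '[[0.02,0.009,0,0],[0.0115,0.0055,0,0],[0,0,0.03,0],[0,0,0.03,0],[0,0,0.015,0],[0,0,0,0],[0,0,0,0]]'
python3 - <<'E'
from h import *
go([.4571,.3859,.073],35.2)
E
```

```text
t: 31.6
eef_pos: [0.4616, 0.3541, 0.1955]
tool_rot: [-0.001, 0.459, 0.889, -0.001]
contact_force: [0.0, -0.4, -0.5]
gripper_width: 0.938
grasp_force: 0.0
t: 32.3
eef_pos: [0.4579, 0.3851, 0.1226]
tool_rot: [0.0, 0.46, 0.888, -0.0]
contact_force: [-0.4, 0.2, -0.1]
gripper_width: 0.939
grasp_force: 0.0
tcp [0.4579 0.3851 0.1226] yaw_y 35.2 tilt -1.0 shift mm [ 1.1 -0.2 49.6] turn -0.01710569908507864 dist 0.001
```

```bash
python3 -m inch '[[0.001,0,0.02,0],[0,0,0.016,0],[0,0,0.012,0],[0,0,0,0]]'; python3 -m inch '[[0,0,0,0],[0,0,0,0],[0,0,0,0],[0,0,0,0],[0,0,0,0]]' 0.03 35
python3 - <<'E'
from h import *
go([.4874,-.1382,.097],35.2)
E
```

```text
t: 32.7
eef_pos: [0.4566, 0.386, 0.0738]
tool_rot: [-0.0, 0.46, 0.888, -0.001]
contact_force: [-0.7, -0.0, -0.1]
gripper_width: 0.934
grasp_force: 0.0
t: 33.2
eef_pos: [0.4577, 0.3872, 0.0758]
tool_rot: [0.0, 0.46, 0.888, 0.001]
contact_force: [-0.9, -0.3, 6.3]
gripper_width: 0.567
grasp_force: 35.3
tcp [0.4577 0.3872 0.0758] yaw_y 35.2 tilt -1.0 shift mm [-446.3 -278.8  -22.2] turn 0.03773783768193084 dist 0.526
```

```bash
python3 -m inch '[[0,0,-0.03,0],[0,0,-0.045,0],[0,0,-0.045,0],[-0.018,-0.011,0,0],[-0.032,-0.02,0,0],[-0.04,-0.025,0,0],[-0.04,-0.025,0,0],[-0.04,-0.025,0,0],[-0.04,-0.025,0,0],[-0.04,-0.025,0,0],[-0.04,-0.025,0,0],[-0.04,-0.025,0,0]]'; python3 -m inch '[[-0.04,-0.025,0,0],[-0.036,-0.0225,0,0],[-0.025,-0.016,0,0],[-0.0153,-0.0093,0,0],[0,0,0,0],[0,0,0,0]]'
python3 - <<'E'
from h import *
go([.4874,-.1382,.0965],35.2)
E
```

```text
t: 34.4
eef_pos: [0.4783, -0.0042, 0.1943]
tool_rot: [-0.0, 0.46, 0.888, 0.0]
contact_force: [1.5, 0.2, -1.7]
gripper_width: 0.569
grasp_force: 36.7
t: 35.0
eef_pos: [0.4861, -0.1389, 0.194]
tool_rot: [-0.0, 0.46, 0.888, 0.0]
contact_force: [-0.5, 0.4, -1.1]
gripper_width: 0.568
grasp_force: 36.7
tcp [ 0.4861 -0.1389  0.194 ] yaw_y 35.2 tilt -1.0 shift mm [-0.3  1.5 97.5] turn -0.013862317174840655 dist 0.002
```

```bash
python3 -m inch '[[0,0.001,0.03,0],[0,0,0.03,0],[0,0,0.02,0],[0,0,0.01,0],[0,0,0.005,0],[0,0,0.002,0],[0,0,0,0],[0,0,0,0]]'; python3 -m inch '[[0,0,0,0],[0,0,0,0],[0,0,0,0]]' 0.062;  python3 -m inch '[[0,0,-0.02,0],[0,0,-0.04,0],[0,0,-0.045,0],[0,0,-0.045,0],[0.03,0,-0.03,0],[0.04,0,-0.03,0],[0.04,0,0,0],[0.04,0,0,0],[0.04,0,0,0],[0.04,0,0,0],[0.02,0,0,0],[0,0,0,0]]' 0.02
python3 - <<'E'
from h import *
c=bot.read_camera("top");crop(c,340,160,505,290,4.5,"case2.png")
c=bot.read_camera("scene");crop(c,190,230,370,390,3.7,"case2s.png")
E
```

```text
t: 35.8
eef_pos: [0.4881, -0.1384, 0.0981]
tool_rot: [0.001, 0.46, 0.888, 0.0]
contact_force: [0.3, -0.4, -1.3]
gripper_width: 0.567
grasp_force: 36.7
t: 36.1
eef_pos: [0.4877, -0.1384, 0.0976]
tool_rot: [0.0, 0.46, 0.888, 0.0]
contact_force: [-0.8, 0.3, 0.7]
gripper_width: 0.723
grasp_force: 0.0
t: 37.3
eef_pos: [0.3418, 0.0675, 0.3074]
tool_rot: [0.0, 0.458, 0.889, 0.0]
contact_force: [2.1, 0.4, -0.2]
gripper_width: 0.233
grasp_force: 0.0
```

View pics/case2.png

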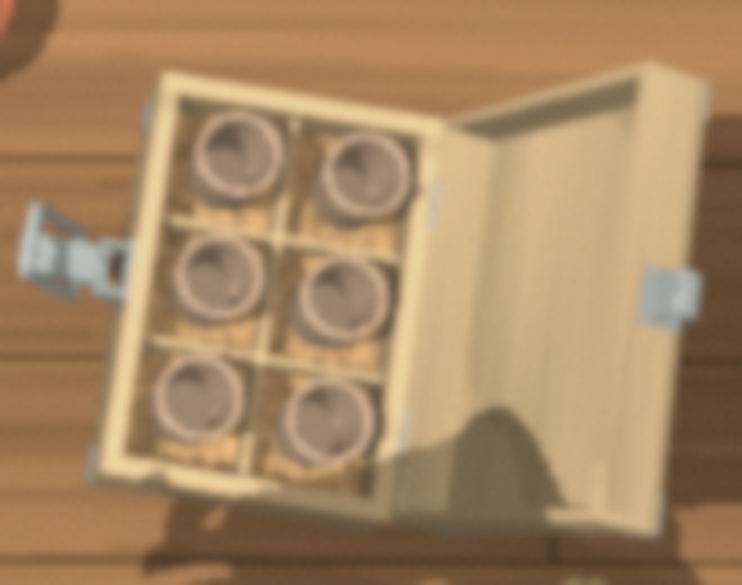

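View pics/case2s.png

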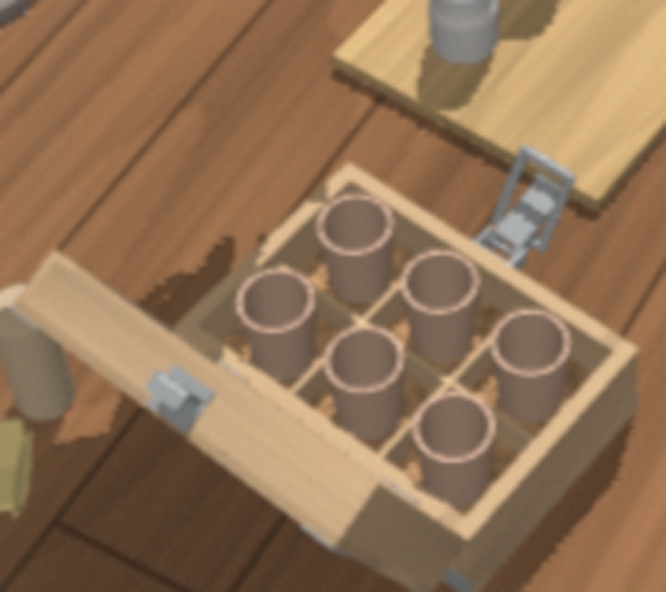

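All six beakers stand upright, each in its own compartment, with rims at crop (238,158), (365,178), (219,280), (343,300), (199,398) and (328,420). The lid leans back with the keeper at (670,296). I'll turn the tool so its axes line up with the case and go behind the lid.

```bash
cat >> h.py <<'E'
C0=np.array([.554,-.1873]);ex=np.array([.9854,-.1702]);ey=np.array([.1702,.9854])
def cw(x,y,z): p=C0+(x*ex+y*ey)/1000; return [p[0],p[1],z/1000]
def cf():
    s=bot.get_obs();d=(s["eef_pos"][:2]-C0)*1000; print("case frame tip mm",(d@ex).round(1),(d@ey).round(1),(s["eef_pos"][2]*1000-14).round(1),"F(x,y,z)",(s["contact_force"][:2]@ex).round(1),(s["contact_force"][:2]@ey).round(1),s["contact_force"][2].round(1),"t",s["t"])
E
python3 -m inch '[[0,0,0,7.5],[0,0,0,7.5],[0,0,0,7.5],[0,0,0,7.5],[0,0,0,7.5],[0,0,0,7.5],[0,0,0,0],[0,0,0,0]]' 0
python3 - <<'E'
from h import *
go(cw(40,-240,310),-9.8);cf();print(bot.get_obs()["q"].round(2))
E
```

```text
t: 38.2
eef_pos: [0.3437, 0.065, 0.3073]
tool_rot: [0.0, 0.764, 0.645, -0.0]
contact_force: [-0.3, 0.4, 0.5]
gripper_width: -0.001
grasp_force: 0.0
tcp [0.3437 0.065  0.3073] yaw_y -9.7 tilt -1.0 shift mm [-453.5  289.2   -2.7] turn 0.12933961012942063 dist 0.538
case frame tip mm -250.2 212.8 293.3 F(x,y,z) -0.4 0.4 0.5 t 38.2
[-0.53 -0.17  0.15  2.17  0.03  1.13 -0.57]
```

```bash
python3 -m inch '[[0,0.025,0,0],[0,0.035,0,0],[-0.02,0.035,0,0],[-0.035,0.03,0,0],[-0.04,0.02,0,0],[-0.04,0.02,0,0],[-0.04,0.02,0,0],[-0.04,0.02,0,0],[-0.04,0.02,0,0],[-0.04,0.02,0,0],[-0.04,0.02,0,0],[-0.04,0.02,0,0]]'; python3 -m inch '[[-0.04,0.004,0,0],[-0.023,0,0,0],[-0.015,0,0,0],[0,0,0,0],[0,0,0,0]]'
python3 - <<'E'
from h import *
go(cw(40,-240,200),-9.8);cf();print(bot.get_obs()["q"].round(2))
E
```

```text
t: 39.4
eef_pos: [0.5609, -0.3542, 0.3071]
tool_rot: [0.0, 0.764, 0.646, -0.0]
contact_force: [0.9, 1.2, -0.4]
gripper_width: 0.001
grasp_force: 0.0
t: 39.9
eef_pos: [0.5518, -0.4285, 0.3071]
tool_rot: [-0.0, 0.764, 0.645, 0.0]
contact_force: [-0.7, 0.4, -0.0]
gripper_width: -0.002
grasp_force: 0.0
tcp [ 0.5518 -0.4285  0.3071] yaw_y -9.7 tilt -1.0 shift mm [ -2.1   1.1 107.1] turn 0.14426760577569553 dist 0.002
case frame tip mm 38.9 -238.0 293.1 F(x,y,z) -0.7 0.3 -0.0 t 39.9
[ 0.22  0.51  0.54  1.45 -0.27  1.26  0.62]
```

```bash
python3 -m inch '[[0,0,0.04,0],[0,0,0.04,0],[0,0,0.025,0],[0,0,0.01,0],[0,0,0,0]]'; python3 -m inch '[[0.015,0,0,0],[0.015,0,-0.002,0],[0.015,0,-0.004,0],[0.01,0,-0.004,0],[0,0,0,0]]'
python3 - <<'E'
from h import *
cf()
E
```

```text
t: 40.4
eef_pos: [0.5517, -0.4275, 0.1913]
tool_rot: [-0.001, 0.764, 0.645, 0.0]
contact_force: [-0.2, -0.7, 0.1]
gripper_width: 0.0
grasp_force: 0.0
t: 40.9
eef_pos: [0.5617, -0.3746, 0.2047]
tool_rot: [0.002, 0.764, 0.645, 0.001]
contact_force: [-0.0, -0.5, -0.3]
gripper_width: 0.0
grasp_force: 0.3
case frame tip mm 39.5 -183.2 190.7 F(x,y,z) 0.1 -0.5 -0.3 t 40.9
```

```bash
python3 -m inch '[[0.012,0,-0.004,0],[0.012,0,-0.004,0],[0.012,0,-0.003,0],[0.012,0,-0.002,0]]'
python3 - <<'E'
from h import *
cf()
c=bot.read_camera("scene");crop(c,170,190,390,390,3,"lid1.png")
E
```

```text
t: 41.3
eef_pos: [0.5686, -0.3318, 0.2189]
tool_rot: [0.003, 0.766, 0.643, -0.001]
contact_force: [-5.0, -7.5, 17.5]
gripper_width: -0.001
grasp_force: 5.2
case frame tip mm 38.9 -139.9 204.9 F(x,y,z) -3.6 -8.2 17.5 t 41.3
```

View pics/lid1.png

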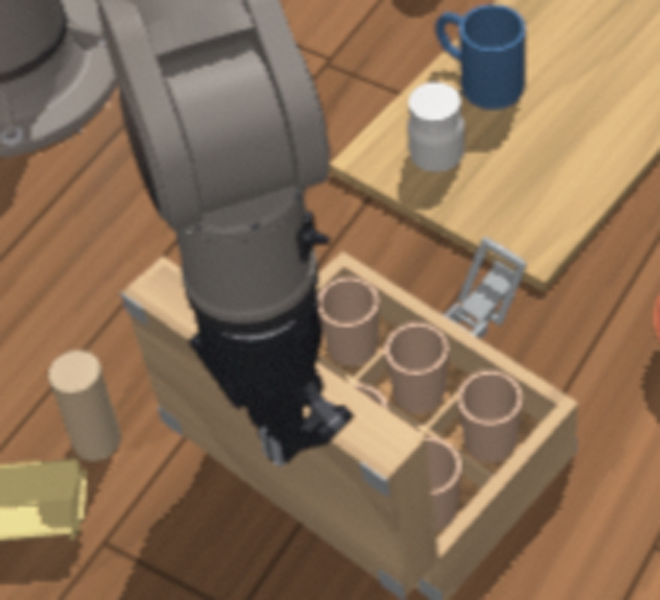

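The lid is now about upright and its free edge is catching the finger knuckle (17 N upward). I'll raise the tool and carry on over the arc.

```bash
python3 -m inch '[[-0.002,0,-0.01,0],[0,0,-0.012,0],[0,0,0,0],[0.016,0,-0.002,0],[0.016,0,0,0]]'
python3 - <<'E'
from h import *
cf()
E
python3 -m inch '[[0.014,0,0,0],[0.014,0,0,0]]'
python3 - <<'E'
from h import *
cf()
E
```

```text
t: 41.85
eef_pos: [0.5736, -0.3003, 0.2401]
tool_rot: [0.001, 0.765, 0.643, -0.0]
contact_force: [0.1, -3.7, 3.7]
gripper_width: -0.0
grasp_force: 2.3
case frame tip mm 38.5 -108.0 226.1 F(x,y,z) 0.8 -3.6 3.7 t 41.85
t: 42.05
eef_pos: [0.5787, -0.2699, 0.239]
tool_rot: [-0.0, 0.765, 0.644, -0.0]
contact_force: [0.6, -2.8, -1.3]
gripper_width: -0.002
grasp_force: 1.3
case frame tip mm 38.4 -77.2 225.0 F(x,y,z) 1.1 -2.6 -1.3 t 42.05
```

```bash
python3 -m inch '[[0.010,0,0,0],[0.011,0,0.001,0],[0.013,0,0.004,0],[0.013,0,0.005,0],[0.0115,0,0.0065,0],[0.0115,0,0.0075,0]]'
python3 - <<'E'
from h import *
cf()
E
python3 -m inch '[[0.0105,0,0.008,0],[0.0105,0,0.009,0],[0.0085,0,0.010,0],[0.0085,0,0.011,0]]'
python3 - <<'E'
from h import *
cf()
E
```

```text
t: 42.65
eef_pos: [0.5908, -0.2002, 0.2148]
tool_rot: [-0.0, 0.764, 0.645, 0.0]
contact_force: [-1.3, -0.7, 2.9]
gripper_width: 0.001
grasp_force: 1.2
case frame tip mm 38.5 -6.5 200.8 F(x,y,z) -1.2 -0.9 2.9 t 42.65
t: 43.05
eef_pos: [0.5972, -0.1635, 0.1764]
tool_rot: [0.0, 0.765, 0.645, 0.0]
contact_force: [0.4, 0.8, 2.7]
gripper_width: -0.002
grasp_force: 0.8
case frame tip mm 38.5 30.8 162.4 F(x,y,z) 0.2 0.9 2.7 t 43.05
```

```bash
python3 -m inch '[[0.007,0,0.012,0],[0.007,0,0.012,0],[0.005,0,0.010,0],[0.002,0,0.006,0]]'
python3 - <<'E'
from h import *
cf()
E
python3 -m inch '[[0.0,0,0.004,0],[0.0,0,0.002,0],[0,0,0,0]]'
python3 - <<'E'
from h import *
cf()
E
```

```text
t: 43.45
eef_pos: [0.5999, -0.1431, 0.1357]
tool_rot: [-0.001, 0.765, 0.645, -0.001]
contact_force: [-0.7, -0.2, 0.6]
gripper_width: -0.0
grasp_force: 0.4
case frame tip mm 37.7 51.4 121.7 F(x,y,z) -0.6 -0.3 0.6 t 43.45
t: 43.75
eef_pos: [0.6002, -0.1444, 0.1312]
tool_rot: [0.0, 0.765, 0.644, -0.0]
contact_force: [0.5, -0.2, 0.4]
gripper_width: 0.002
grasp_force: 0.0
case frame tip mm 38.3 50.2 117.2 F(x,y,z) 0.5 -0.1 0.4 t 43.75
```

```bash
python3 -m inch '[[0.0,0,0.003,0],[0,0,0,0]]'; python3 -m inch '[[0.0,0,0.003,0],[0,0,0,0]]';python3 - <<'E'
from h import *
cf()
E
```

```text
t: 43.95
eef_pos: [0.6008, -0.1444, 0.1292]
tool_rot: [0.0, 0.765, 0.644, 0.0]
contact_force: [-0.2, 0.3, 5.8]
gripper_width: -0.002
grasp_force: 2.4
t: 44.15
eef_pos: [0.601, -0.1444, 0.1289]
tool_rot: [0.0, 0.765, 0.644, 0.001]
contact_force: [-9.1, 3.4, 27.1]
gripper_width: 0.001
grasp_force: 13.5
case frame tip mm 39.0 50.2 114.9 F(x,y,z) -9.5 1.8 27.1 t 44.15
```

The lid is shut, with the tip at the 115 mm outer face and 27 N reaction. I'll back off and look at the latch.

```bash
python3 -m inch '[[0,0,-0.01,0],[0,0,-0.03,0],[-0.02,0,-0.04,0],[-0.04,0,-0.04,0],[-0.04,0,-0.03,0],[-0.04,0,0,0],[-0.03,0,0,0],[0,0,0,0],[0,0,0,0]]' 0.062
python3 - <<'E'
from h import *
c1=bot.read_camera("top");c2=bot.read_camera("scene")
p=np.array(cw(0,112,90));a=px(c1,p);b=px(c2,p);print(a,b)
k=9
def cr(c,u,v): u,v=int(u),int(v);return cv2.resize(c["color"][v-32:v+33,u-22:u+22,::-1],None,fx=k,fy=k,interpolation=cv2.INTER_CUBIC),(u-22,v-32)
A,oa=cr(c1,*a);Bm,ob=cr(c2,*b);print(oa,ob,A.shape)
cv2.imwrite("pics/latch.png",np.hstack([A,Bm]))
for nm,pt in dict(pivot=(0,101,62),seat=(0,96,102)).items(): print(nm,[((px(c,cw(*pt))-o+.5)*k-.5).round(0) for c,o in((c1,oa),(c2,ob))])
E
```

```text
t: 45.05
eef_pos: [0.5719, -0.3075, 0.2706]
tool_rot: [-0.0, 0.765, 0.644, 0.0]
contact_force: [0.3, -0.4, -0.7]
gripper_width: 0.726
grasp_force: 0.0
[360.11217749 216.27347176] [327.84574156 286.28094294]
(338, 184) (305, 254) (585, 396, 3)
pivot [array([229., 320.]), array([186., 382.])]
seat [array([262., 296.]), array([171., 305.])]
```

View pics/latch.png

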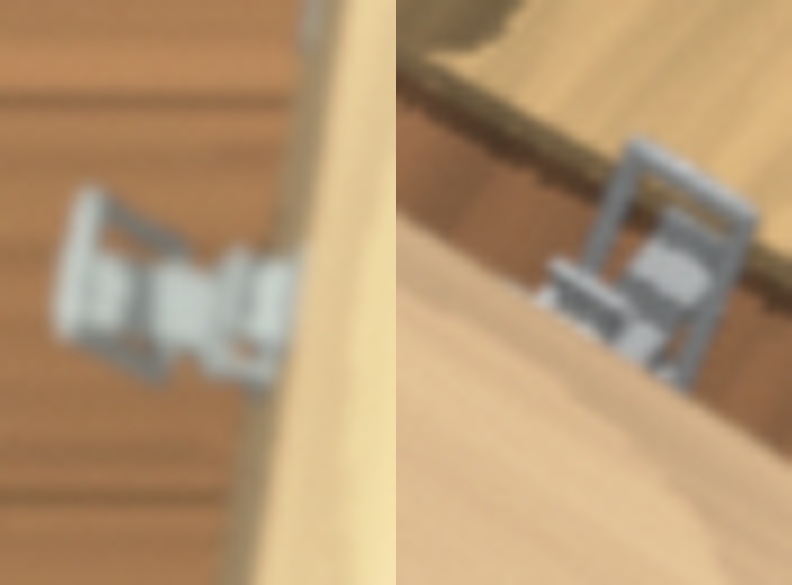

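Run:
```python
from h import *
c1=bot.read_camera("top");c2=bot.read_camera("scene");k=9
f=lambda x,y,o:((x+.5)/k-.5+o[0],(y+.5)/k-.5+o[1])
g=lambda p:np.r_[(np.array(p[:2])-C0)@ex*1000,(np.array(p[:2])-C0)@ey*1000,p[2]*1000].round(1)
for n,a,b in[("ctr",(79,262),(299,180)),("end+",(90,190),(359,217)),("end-",(67,337),(239,146)),("lip",(232,296),(206,293))]:
    p,e=tri(c1,f(*a,(338,184)),c2,f(*b,(305,254)));print(n,g(p),"gap mm",round(e*1000,1))
print("lip pred",[((px(c,cw(0,103,105))-o+.5)*k-.5).round(0) for c,o in((c1,(338,184)),(c2,(305,254)))])
go(cw(0,160,200),-9.8);cf()
```

```text
ctr [  0.5 150.  102.1] gap mm 0.5
end+ [ 21.7 150.1 102.7] gap mm 0.4
end- [-21.1 150.  100. ] gap mm 1.6
lip [  1.  105.8  97.3] gap mm 4.5
lip pred [array([240., 289.]), array([188., 282.])]
tcp [ 0.573  -0.3051  0.2704] yaw_y -9.6 tilt -1.0 shift mm [272.9 -37.9  70.6] turn 0.17980352108773445 dist 0.276
case frame tip mm 38.8 -112.8 256.4 F(x,y,z) 0.1 -0.3 -0.5 t 45.25
```

The bar triangulates to case frame (0.5, 150, 102) mm with a 0.5 mm gap. That agrees with pins near (117, 63) and a 54 mm loop. I'll straddle the loop, with the fingers closing along the case's x.

```bash
python3 -m inch '[[0.02,0,0,0],[0.035,-0.004,0,0],[0.04,-0.006,0,0],[0.04,-0.008,0,0],[0.04,-0.008,0,0],[0.04,-0.008,0,0],[0.03,-0.004,0,0],[0.016,0,0,0],[0.007,0,0.02,0],[0,0,0.035,0],[0,0,0.02,0],[0,0,0,0]]' 0.064; python3 -m inch '[[0,0,0,0.18],[0,0,0,0]]'
python3 - <<'E'
from h import *
go(cw(.5,155,98),-9.8);cf()
E
```

```text
t: 46.45
eef_pos: [0.5785, -0.0364, 0.1929]
tool_rot: [-0.001, 0.765, 0.644, -0.002]
contact_force: [-0.0, -0.1, 0.2]
gripper_width: 0.751
grasp_force: 0.0
t: 46.65
eef_pos: [0.5814, -0.0367, 0.1971]
tool_rot: [0.001, 0.766, 0.643, 0.001]
contact_force: [0.4, 0.6, -0.0]
gripper_width: 0.749
grasp_force: 0.0
tcp [ 0.5814 -0.0367  0.1971] yaw_y -10.0 tilt -1.0 shift mm [ 1.9 -1.1 99.1] turn -0.1711873594356348 dist 0.002
case frame tip mm 1.4 153.1 183.1 F(x,y,z) 0.3 0.6 -0.0 t 46.65
```

```bash
python3 -m inch '[[0.002,-0.001,0.03,0],[0,0,0.03,0],[0,0,0.025,0],[0,0,0.014,0],[0,0,0,0],[0,0,0,0]]'
python3 - <<'E'
from h import *
go(cw(.5,155,98),-9.8);cf()
c1=bot.read_camera("top");c2=bot.read_camera("scene")
f=lambda c,u,v:cv2.resize(c["color"][v:v+65,u:u+44,::-1],None,fx=9,fy=9,interpolation=cv2.INTER_CUBIC)
cv2.imwrite("pics/latch2.png",np.hstack([f(c1,328,184),f(c2,305,244)]))
E
```

```text
t: 47.25
eef_pos: [0.5807, -0.0343, 0.0978]
tool_rot: [0.001, 0.766, 0.643, 0.001]
contact_force: [-0.3, 0.1, 0.4]
gripper_width: 0.749
grasp_force: 0.0
tcp [ 0.5807 -0.0343  0.0978] yaw_y -9.9 tilt -1.0 shift mm [-0.3  0.3 -0.2] turn -0.14698756751957376 dist 0.0
case frame tip mm 0.2 155.3 83.8 F(x,y,z) -0.3 0.0 0.4 t 47.25
```

View pics/latch2.png

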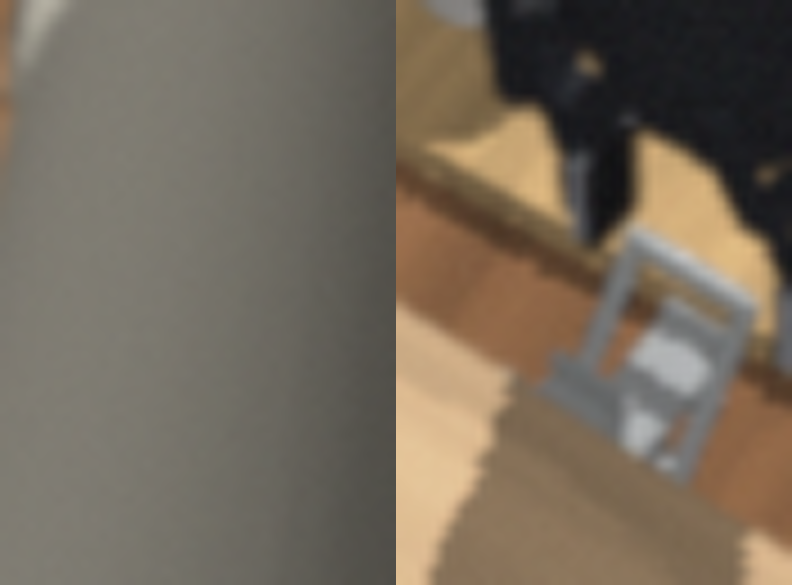

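The loop is undisturbed (right panel, bar (635,235)–(755,305)), with the left finger just outside its left end, tip near (590,245). I'll check how deep the fingertip is relative to the bar.

Run:
```python
from h import *
c2=bot.read_camera("scene")
q=lambda *p:((px(c2,cw(*p))-[305,244]+.5)*9-.5+[396,0]).round(0)
for z in(84,90,96,102): print(z,q(-33,155,z),q(-46,155,z),q(-33,144,z))
print("bar ends",q(-22,150,102),q(22,150,102))
```

```text
84 [610. 241.] [574. 218.] [585. 265.]
90 [610. 227.] [574. 205.] [585. 252.]
96 [610. 214.] [573. 191.] [585. 238.]
102 [609. 200.] [573. 177.] [584. 225.]
bar ends [629. 231.] [757. 309.]
```

The tip sits about 10 mm below the bar, which is a good depth. Closing on the loop.

```bash
python3 -m inch '[[0,0,0,0],[0,0,0,0],[0,0,0,0],[0,0,0,0]]' 0.036 25; python3 -m inch '[[-0.008,0,-0.007,0],[-0.008,0,-0.004,0],[-0.008,0,-0.002,0],[-0.008,0,-0.001,0],[0,0,0,0]]';  python3 - <<'E'
from h import *
cf()
E
```

```text
t: 47.8
eef_pos: [0.5813, -0.0336, 0.0975]
tool_rot: [0.001, 0.766, 0.643, 0.001]
contact_force: [5.2, 0.9, 2.9]
gripper_width: 0.507
grasp_force: 25.2
t: 48.3
eef_pos: [0.5729, -0.067, 0.1104]
tool_rot: [-0.0, 0.766, 0.642, -0.001]
contact_force: [-0.1, 0.5, 0.5]
gripper_width: 0.419
grasp_force: 0.0
case frame tip mm -1.8 121.7 96.4 F(x,y,z) -0.2 0.5 0.5 t 48.3
```

The grip slipped off the loop (width 36 mm, no force). I'll open, back away, and fit the lever and loop angles to both camera views using the linkage model.

```bash
python3 -m inch '[[0,0,0,0],[0,0,0,0],[0,0,0,0]]' 0.066; python3 -m inch '[[0.004,0,-0.03,0],[0,0,-0.045,0],[0,0,-0.045,0],[-0.03,0,-0.03,0],[-0.04,0,0,0],[-0.04,0,0,0],[-0.04,0,0,0],[-0.04,0,0,0],[-0.03,0,0,0],[-0.02,0,0,0],[0,0,0,0]]'
cat >> h.py <<'E'
def linkpts(l,b,dy=0):
    d=np.array([np.sin(l),-np.cos(l)]);pin=np.array([101+dy,62])+16*d;a=l+b+np.pi
    bar=pin+54*np.array([np.sin(a),-np.cos(a)]);tip=np.array([101+dy,62])+50*d;return pin,bar,tip
def fitlatch(imgs,cams,l0=None):
    ms=[]
    for g in imgs:
        h=cv2.cvtColor(g,cv2.COLOR_RGB2HSV).astype(float); ms.append(np.clip((90-h[:,:,1])/50,0,1)*np.clip((h[:,:,2]-60)/40,0,1))
    def draw(c,l,b,dy):
        pin,bar,tip=linkpts(l,b,dy);S=4;m=np.zeros((480*S,640*S),np.uint8);s=1.0
        P=lambda x,q:tuple(((px(c,cw(x,*q))+.5)*S).astype(int)); t=lambda mm:max(1,int(mm*.45*S*(1 if c is cams[0] else 1.0)))
        for x in(-19,19): cv2.line(m,P(x,pin),P(x,bar),255,t(7))
        cv2.line(m,P(-19,bar),P(19,bar),255,t(8))
        q=np.array([P(-11,(101+dy,62)),P(11,(101+dy,62)),P(11,tip),P(-11,tip)]);cv2.fillConvexPoly(m,q,255)
        return cv2.resize(m,(640,480),interpolation=cv2.INTER_AREA)/255.
    W=[]
    for c in cams:
        u,v=px(c,cw(0,125,90)).astype(int);W.append((slice(v-35,v+36),slice(u-30,u+25)))
    K=[]
    for c in cams: # exclude fixed hardware/lid area: keep region y>104
        k=np.zeros((480,640));
        poly=np.array([px(c,cw(x,y,z)) for x,y,z in[(-50,106,115),(50,106,115),(50,190,60),(-50,190,60)]]).astype(np.int32)
        k=cv2.fillConvexPoly(k,cv2.convexHull(poly),1.);K.append(k)
    def cost(l,b,dy=0): return sum((((draw(c,l,b,dy)-m)[w])**2*k[w]).sum() for c,m,w,k in zip(cams,ms,W,K))
    R=[(cost(l,b),l,b) for l in np.arange(0,2.31,.1) for b in np.arange(-3.1,.6,.1)]
    R.sort();return R[:6]
E
python3 - <<'E'
from h import *
c1=bot.read_camera("top");c2=bot.read_camera("scene");cf()
for n,c in(("t",c1),("s",c2)): cv2.imwrite(f"pics/now_{n}.png",c["color"][:,:,::-1])
a=[cv2.imread(f"pics/{n}0.png")[:,:,::-1].copy() for n in("top","scene")]
for nm,im in(("start",a),("now",[c1["color"],c2["color"]])):
    for r in fitlatch(im,[c1,c2])[:4]: print(nm,np.round(r,2),"bar",linkpts(*r[1:])[1].round(0),"tip",linkpts(*r[1:])[2].round(0))
E
```

```text
t: 48.6
eef_pos: [0.5737, -0.0653, 0.1103]
tool_rot: [-0.0, 0.766, 0.643, -0.0]
contact_force: [0.0, -0.6, -0.5]
gripper_width: 0.773
grasp_force: 0.0
t: 49.7
eef_pos: [0.5317, -0.3016, 0.2606]
tool_rot: [0.0, 0.767, 0.641, -0.001]
contact_force: [0.2, -0.8, 0.7]
gripper_width: 0.773
grasp_force: 0.0
case frame tip mm -1.6 -112.2 246.3 F(x,y,z) -0.2 0.3 -0.3 t 49.8
start [99.65  1.5  -2.2 ] bar [152. 102.] tip [151.  58.]
start [102.11   1.5   -2.1 ] bar [147. 105.] tip [151.  58.]
start [107.88   1.7   -2.4 ] bar [152. 105.] tip [151.  68.]
start [108.43   1.6   -2.2 ] bar [147. 107.] tip [151.  63.]
now [57.92  1.8  -1.5 ] bar [101. 117.] tip [150.  73.]
now [59.24  1.9  -1.6 ] bar [100. 119.] tip [148.  78.]
now [60.57  1.9  -1.5 ] bar [ 95. 117.] tip [148.  78.]
now [61.02  1.8  -1.4 ] bar [ 96. 115.] tip [150.  73.]
```

Run:
```python
import cv2,numpy as np
f=lambda n,u,v:cv2.resize(cv2.imread(f"pics/now_{n}.png")[v:v+65,u:u+44],None,fx=9,fy=9,interpolation=cv2.INTER_CUBIC)
cv2.imwrite("pics/latch3.png",np.hstack([f("t",338,184),f("s",305,254)]))
```

```text
(no output)
```

View pics/latch3.png

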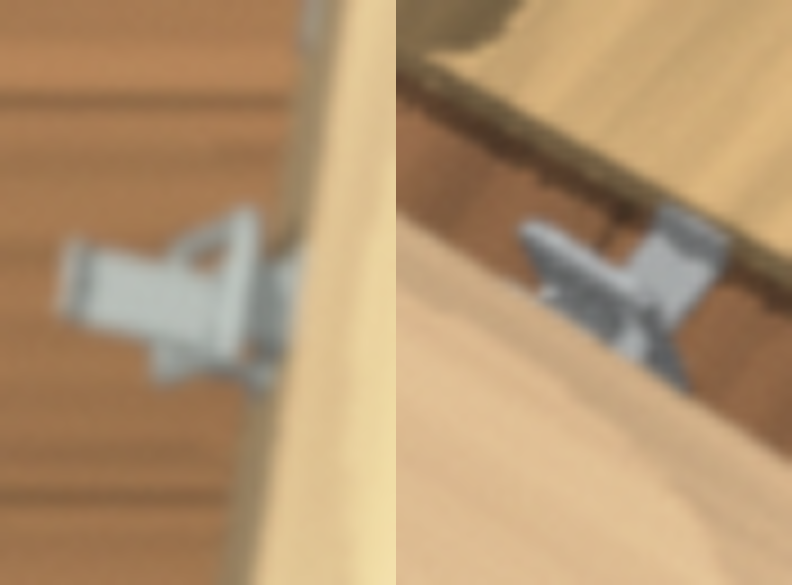

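The loop has swung in, so its bar now lies just over the lip. In the top panel the bar runs (248,207)–(230,357). In the scene panel its left end is at (530,230).

Run:
```python
from h import *
c1=bot.read_camera("top");c2=bot.read_camera("scene");k=9
f=lambda x,y,o:((x+.5)/k-.5+o[0],(y+.5)/k-.5+o[1])
g=lambda p:np.r_[(np.array(p[:2])-C0)@ex*1000,(np.array(p[:2])-C0)@ey*1000,p[2]*1000].round(1)
for n,a,b in[("end-",(230,355),(132,230)),("ctr",(239,282),(192,268))]:
    p,e=tri(c1,f(*a,(338,184)),c2,f(*b,(305,254)));print(n,g(p),"gap mm",round(e*1000,1))
for bar in((101,117),(105,115),(108,112)):
  print(bar,[((px(c,cw(x,*bar))-o+.5)*k-.5).round(0).tolist() for c,o in((c1,(338,184)),(c2,(305,254))) for x in(-22,22)])
go(cw(0,140,200),-9.8)
```

```text
end- [-20.2 103.6 110.7] gap mm 1.2
ctr [  0.8 104.  110.8] gap mm 0.0
(101, 117) [[239.0, 357.0], [264.0, 208.0], [118.0, 219.0], [247.0, 300.0]]
(105, 115) [[225.0, 356.0], [249.0, 207.0], [128.0, 214.0], [256.0, 295.0]]
(108, 112) [[213.0, 356.0], [237.0, 208.0], [135.0, 214.0], [264.0, 295.0]]
tcp [ 0.534  -0.2963  0.2603] yaw_y -9.8 tilt -1.0 shift mm [250.7   1.1  60.6] turn -0.013288530039986313 dist 0.251
```

The bar rests about on top of the lip, at (104, ~112). I'll push it inward with the closed fingertips, then press it down behind the lip.

```bash
python3 -m inch '[[0.025,0,0,0],[0.04,0,0,0],[0.045,0,0,0],[0.045,0,0,0],[0.04,0,0,0],[0.03,0,0,0],[0.018,0,0,0],[0.008,0.001,0.03,0],[0,0,0.04,0],[0,0,0.035,0],[0,0,0.015,0],[0,0,0,0]]' 0 40; python3 -m inch '[[0,0,0.01,0],[0,0,0.004,0],[0,0,0,0],[0,0,0,0]]'
python3 - <<'E'
from h import *
go(cw(0,140,124),-9.8);cf()
E
```

```text
t: 51.1
eef_pos: [0.5764, -0.0498, 0.1389]
tool_rot: [-0.001, 0.765, 0.644, -0.002]
contact_force: [0.5, 0.2, -0.4]
gripper_width: -0.002
grasp_force: 0.0
t: 51.5
eef_pos: [0.5782, -0.0511, 0.1274]
tool_rot: [0.0, 0.766, 0.643, 0.001]
contact_force: [-0.1, -1.2, 0.1]
gripper_width: -0.0
grasp_force: 0.0
tcp [ 0.5782 -0.0511  0.1274] yaw_y -9.9 tilt -1.0 shift mm [ 1.6 -0.7  3.4] turn -0.1464940481319843 dist 0.002
case frame tip mm 0.7 138.4 113.4 F(x,y,z) 0.1 -1.2 0.1 t 51.5
```

```bash
python3 -m inch '[[-0.006,0,0.003,0],[-0.006,0,0,0],[-0.005,0,0,0],[-0.004,0,0,0],[-0.003,0,0,0],[0,0,0,0]]'
python3 - <<'E'
from h import *
cf()
E
python3 -m inch '[[-0.002,0,0,0],[-0.002,0,0,0],[0,0,0,0]]'
python3 - <<'E'
from h import *
cf()
E
```

```text
t: 52.1
eef_pos: [0.5735, -0.0752, 0.1237]
tool_rot: [0.0, 0.766, 0.643, -0.0]
contact_force: [0.0, 0.9, 0.1]
gripper_width: 0.001
grasp_force: 0.0
case frame tip mm 0.1 113.8 109.7 F(x,y,z) -0.1 0.9 0.1 t 52.1
t: 52.4
eef_pos: [0.5729, -0.0787, 0.1237]
tool_rot: [0.0, 0.766, 0.643, -0.0]
contact_force: [-0.3, 0.2, 0.8]
gripper_width: -0.0
grasp_force: 0.0
case frame tip mm 0.1 110.2 109.7 F(x,y,z) -0.3 0.1 0.8 t 52.4
```

```bash
python3 -m inch '[[0,0,-0.015,0],[0,0,-0.012,0],[-0.006,0,0,0],[-0.006,0,0,0],[0,0,0.006,0],[0,0,0.006,0],[0,0,0,0]]'
python3 - <<'E'
from h import *
cf()
E
python3 -m inch '[[0,0,0.004,0],[0,0,0.004,0],[0,0,0,0]]'
python3 - <<'E'
from h import *
cf()
E
```

```text
t: 53.1
eef_pos: [0.5698, -0.0901, 0.137]
tool_rot: [-0.001, 0.766, 0.643, -0.001]
contact_force: [-0.2, 0.5, 0.5]
gripper_width: 0.005
grasp_force: 0.0
case frame tip mm -1.0 98.5 123.0 F(x,y,z) -0.3 0.5 0.5 t 53.1
t: 53.4
eef_pos: [0.5704, -0.0901, 0.1299]
tool_rot: [-0.0, 0.766, 0.643, -0.0]
contact_force: [0.8, -0.3, 0.4]
gripper_width: -0.002
grasp_force: 0.0
case frame tip mm -0.3 98.5 115.9 F(x,y,z) 0.8 -0.1 0.4 t 53.4
```

```bash
python3 -m inch '[[0,0,0.003,0],[0,0,0.002,0],[0,0,0,0]]'
python3 - <<'E'
from h import *
cf()
E
python3 -m inch '[[0,0,0.002,0],[0,0,0.002,0],[0,0,0,0]]'
python3 - <<'E'
from h import *
cf()
c1=bot.read_camera("top");c2=bot.read_camera("scene")
for r in fitlatch([c2["color"]],[c2])[:3]: print(np.round(r,2),"bar",linkpts(*r[1:])[1].round(0))
E
```

```text
t: 53.7
eef_pos: [0.5709, -0.0909, 0.1258]
tool_rot: [0.0, 0.766, 0.643, 0.0]
contact_force: [-0.8, -1.8, 3.6]
gripper_width: -0.001
grasp_force: 1.2
case frame tip mm 0.3 97.8 111.8 F(x,y,z) -0.5 -1.9 3.6 t 53.7
t: 54.0
eef_pos: [0.571, -0.091, 0.122]
tool_rot: [0.0, 0.766, 0.643, 0.0]
contact_force: [-1.9, -1.3, 3.0]
gripper_width: -0.001
grasp_force: 2.1
case frame tip mm 0.3 97.8 108.0 F(x,y,z) -1.7 -1.6 3.0 t 54.0
[36.57  1.6  -1.2 ] bar [ 96. 112.]
[36.57  1.6  -1.1 ] bar [ 91. 110.]
[36.57  1.6  -1.  ] bar [ 87. 107.]
```

```bash
python3 -m inch '[[0,0,0.001,0],[0,0,0.001,0],[0,0,0,0]]'
python3 - <<'E'
from h import *
cf()
E
python3 -m inch '[[0,0,0.001,0],[0,0,0,0],[0,0,0,0]]'
python3 - <<'E'
from h import *
cf()
E
```

```text
t: 54.4
eef_pos: [0.5711, -0.091, 0.1201]
tool_rot: [0.0, 0.766, 0.643, 0.0]
contact_force: [-1.4, -2.6, 5.9]
gripper_width: -0.004
grasp_force: 3.3
case frame tip mm 0.4 97.8 106.1 F(x,y,z) -1.0 -2.8 5.9 t 54.4
t: 54.7
eef_pos: [0.5711, -0.091, 0.1199]
tool_rot: [0.0, 0.766, 0.643, 0.0]
contact_force: [-4.0, -1.6, 13.8]
gripper_width: -0.001
grasp_force: 6.9
case frame tip mm 0.5 97.8 105.9 F(x,y,z) -3.7 -2.2 13.8 t 54.7
```

The bar went down at about 3 N and stopped at tip z = 106 mm, as expected when it is seated behind the lip. Next, lift off and turn 90° with the fingers open, so that a finger's back can press the lever down and in while the gripper body stays clear of the loop.

```bash
python3 -m inch '[[0,0,-0.01,0],[0,0,-0.03,0],[0.01,0,-0.04,0],[0.03,0,0,0],[0.03,0,0,0],[0.025,0,0,0],[0.005,0,0,0],[0,0,0,0]]' ; python3 -m inch '[[0,0,0,-8.2],[0,0,0,-8.2],[0,0,0,-8.2],[0,0,0,-8.2],[0,0,0,-8.2],[0,0,0,-8.2],[0,0,0,-8.2],[0,0,0,-8.2],[0,0,0,-8.2],[0,0,0,-8.2],[0,0,0,-8.0],[0,0,0,0]]' 0.0854; python3 -m inch '[[0,0,0,0],[0,0,0,0]]'
python3 - <<'E'
from h import *
go(cw(0,200,70),80.2);cf();print(bot.get_obs()["q"].round(2))
c1=bot.read_camera("top");c2=bot.read_camera("scene")
for n,c in(("top",c1),("scene",c2)): cv2.imwrite(f"pics/n2_{n}.png",c["color"][:,:,::-1])
for r in fitlatch([c2["color"]],[c2])[:3]: print(np.round(r,2),"bar",linkpts(*r[1:])[1].round(0),linkpts(*r[1:])[2].round(0))
E
```

```text
t: 55.5
eef_pos: [0.5881, 0.0094, 0.1985]
tool_rot: [-0.0, 0.765, 0.644, -0.0]
contact_force: [-0.0, -0.3, -0.4]
gripper_width: 0.003
grasp_force: 0.0
t: 56.7
eef_pos: [0.5878, 0.0059, 0.1986]
tool_rot: [-0.0, 0.087, 0.996, -0.0]
contact_force: [-0.7, -0.3, 0.1]
gripper_width: 1.001
grasp_force: 0.0
t: 56.9
eef_pos: [0.588, 0.0073, 0.1986]
tool_rot: [-0.0, 0.088, 0.996, -0.0]
contact_force: [0.1, 0.3, -0.2]
gripper_width: 0.999
grasp_force: 0.0
tcp [0.588  0.0073 0.1986] yaw_y 79.9 tilt -1.0 shift mm [  0.3   2.5 128.6] turn -0.3486671392394811 dist 0.003
case frame tip mm 0.3 197.6 184.6 F(x,y,z) 0.0 0.3 -0.2 t 56.9
[-0.2   0.38  0.1   1.82 -0.05  0.94  1.32]
[ 7.89  1.4  -1.1 ] bar [101. 111.] [150.  54.]
[ 7.89  1.4  -1.  ] bar [ 96. 109.] [150.  54.]
[ 7.89  1.4  -0.9 ] bar [ 91. 107.] [150.  54.]
```

```bash
python3 -m inch '[[0,0,0.035,0],[0,0,0.045,0],[0,0,0.03,0],[0,0,0.015,0],[0,0,0,0]]'; python3 -m inch '[[0,0,0.006,0],[0,0,0.006,0],[0,0,0,0]]'; python3 -m inch '[[0,0,0.005,0],[0,0,0.005,0],[0,0,0,0]]'
python3 - <<'E'
from h import *
cf()
E
```

```text
t: 57.5
eef_pos: [0.5868, 0.0081, 0.0719]
tool_rot: [-0.002, 0.087, 0.996, -0.0]
contact_force: [0.6, 0.7, 0.0]
gripper_width: 1.003
grasp_force: 0.0
t: 57.8
eef_pos: [0.5884, 0.0082, 0.062]
tool_rot: [0.0, 0.087, 0.996, 0.0]
contact_force: [-0.4, 0.1, 0.3]
gripper_width: 1.0
grasp_force: 0.0
t: 58.1
eef_pos: [0.5876, 0.0081, 0.0511]
tool_rot: [-0.0, 0.087, 0.996, -0.0]
contact_force: [0.5, 0.1, -0.2]
gripper_width: 0.998
grasp_force: 0.0
case frame tip mm -0.1 198.3 37.1 F(x,y,z) 0.5 0.2 -0.2 t 58.1
```

```bash
for i in 1 ; do python3 -m inch '[[0,0,0.003,0],[0,-0.001,0.003,0],[0,0,0,0]]' | grep -E "eef|contact"; done; python3 -m inch '[[0,-0.002,0.003,0],[0,-0.002,0.003,0],[0,0,0,0]]'| grep -E "eef|contact"
python3 - <<'E'
from h import *
cf()
c1=bot.read_camera("top");c2=bot.read_camera("scene")
for r in fitlatch([c2["color"]],[c2])[:3]: print(np.round(r,2),"bar",linkpts(*r[1:])[1].round(0),linkpts(*r[1:])[2].round(0))
E
```

```text
eef_pos: [0.5878, 0.0071, 0.0453]
contact_force: [-0.7, 0.6, 0.2]
eef_pos: [0.5871, 0.003, 0.0393]
contact_force: [-0.6, 0.4, 0.1]
case frame tip mm 0.3 193.2 25.3 F(x,y,z) -0.6 0.3 0.1 t 58.7
[ 7.98  0.2  -2.2 ] bar [153.  24.] [111.  13.]
[ 8.01  0.5  -2.6 ] bar [155.  21.] [125.  18.]
[ 8.05  0.8  -3.  ] bar [156.  19.] [137.  27.]
```

There's no resistance yet, so the state of the latch is unclear. I'll retreat and fit again with a better mask that excludes the keeper and ears, testing it first on the earlier picture where the bar was at about (104, 112).

```bash
python3 -m inch '[[0,0.01,-0.02,0],[0,0,-0.045,0],[0,0,-0.045,0],[0,0,-0.045,0],[0,0,-0.045,0],[0,-0.035,-0.03,0],[0,-0.045,0,0],[0,-0.045,0,0],[0,-0.045,0,0],[0,-0.045,0,0],[0,-0.045,0,0],[0,-0.045,0,0]]' | grep -E "eef|cont"; python3 -m inch '[[0,-0.03,0,0],[0,-0.01,0,0],[0,0,0,0]]'|grep eef
cat > fit2.py <<'E'
from h import *
from scipy.optimize import differential_evolution as DE
def hull(c,x,y,z): return cv2.convexHull(np.array([px(c,cw(a,b,d)) for a in x for b in y for d in z],np.float32)).astype(np.int32)
def fit2(imgs,cams,v=False):
    D=[]
    for g,c in zip(imgs,cams):
        h=cv2.cvtColor(np.ascontiguousarray(g),cv2.COLOR_RGB2HSV).astype(float);m=np.clip((85-h[:,:,1])/40,0,1)*np.clip((h[:,:,2]-50)/40,0,1)
        k=np.zeros((480,640));cv2.fillConvexPoly(k,hull(c,(-30,30),(86,165),(10,122)),1.)
        cv2.fillConvexPoly(k,hull(c,(-122,122),(-85,85),(75,115)),0.) 
        cv2.fillConvexPoly(k,hull(c,(-12,12),(85,105),(94,106)),0.);cv2.fillConvexPoly(k,hull(c,(-17,17),(85,108),(50,72)),0.)
        ys,xs=np.where(k>0);sl=(slice(ys.min()-2,ys.max()+3),slice(xs.min()-2,xs.max()+3));D.append((c,m[sl],k[sl],sl))
    S=6
    def model(c,sl,l,b):
        pin,bar,tip=linkpts(l,b);h0,w0=sl[0].stop-sl[0].start,sl[1].stop-sl[1].start;m=np.zeros((h0*S,w0*S),np.uint8)
        P=lambda x,q:tuple(((px(c,cw(x,*q))+.5-[sl[1].start,sl[0].start])*S).astype(int))
        mm=np.linalg.norm(px(c,cw(-10,120,80))-px(c,cw(10,120,80)))/20*S
        for x in(-19,19): cv2.line(m,P(x,pin),P(x,bar),255,int(6*mm))
        cv2.line(m,P(-19,bar),P(19,bar),255,int(8*mm))
        cv2.fillConvexPoly(m,np.array([P(-11,(101,62)),P(11,(101,62)),P(11,tip),P(-11,tip)]),255)
        return cv2.resize(m,(w0,h0),interpolation=cv2.INTER_AREA)/255.
    cost=lambda p:sum((((model(c,sl,*p)-m)**2)*k).sum() for c,m,k,sl in D)
    G=sorted((cost((l,b)),l,b) for l in np.arange(0,2.31,.1) for b in np.arange(-3.2,.8,.1))[:40]
    out=[]
    from scipy.optimize import minimize
    for g in G[:6]:
        r=minimize(cost,g[1:],method="Nelder-Mead",options=dict(initial_simplex=[g[1:],(g[1]+.1,g[2]),(g[1],g[2]+.1)]));out.append((r.fun,*r.x))
    out.sort()
    for o in out[:3]: print(np.round(o,2),"bar",linkpts(*o[1:])[1].round(0),"tip",linkpts(*o[1:])[2].round(0),"total",round(sum((m**2*k).sum() for _,m,k,_ in D),1))
E
python3 - <<'E'
from fit2 import *
c1=bot.read_camera("top");c2=bot.read_camera("scene");cf()
R=lambda n:cv2.imread(f"pics/{n}.png")[:,:,::-1]
print("old");fit2([R("now_t"),R("now_s")],[c1,c2])
print("new");fit2([c1["color"],c2["color"]],[c1,c2]);print("new scene only");fit2([c2["color"]],[c2])
for n,c in(("t",c1),("s",c2)): cv2.imwrite(f"pics/n3_{n}.png",c["color"][:,:,::-1])
E
```

```text
eef_pos: [0.5353, -0.2893, 0.2697]
contact_force: [0.6, -0.8, 0.4]
eef_pos: [0.5284, -0.3285, 0.2695]
case frame tip mm -0.3 -139.9 255.4 F(x,y,z) -1.3 0.2 0.3 t 60.4
old
[62.05  1.77 -1.5 ] bar [102. 117.] tip [150.  72.] total 350.0
[63.24  1.8  -1.52] bar [101. 117.] tip [150.  73.] total 350.0
[63.24  1.8  -1.52] bar [101. 117.] tip [150.  73.] total 350.0
new
[58.22  1.18 -0.78] bar [ 95. 106.] tip [147.  43.] total 238.8
[58.22  1.18 -0.78] bar [ 95. 106.] tip [147.  43.] total 238.8
[58.22  1.18 -0.78] bar [ 95. 106.] tip [147.  43.] total 238.8
new scene only
[23.62  1.21 -0.7 ] bar [ 89. 103.] tip [148.  45.] total 77.1
[23.82  1.19 -0.68] bar [ 89. 103.] tip [147.  43.] total 77.1
[24.31  1.21 -0.48] bar [80. 97.] tip [148.  44.] total 77.1
```

Run:
```python
from fit2 import *
c1=bot.read_camera("top");c2=bot.read_camera("scene")
R=lambda n:cv2.imread(f"pics/{n}.png")[:,:,::-1]
print("before press");fit2([R("n2_scene")],[c2])
print("seat: bar ends px, scene/top; predicted seat vs lip-top")
a,b=R("n2_scene"),R("n3_s")
u,v=px(c2,cw(0,125,80)).astype(int);d=cv2.absdiff(np.ascontiguousarray(a[v-30:v+30,u-30:u+30]),np.ascontiguousarray(b[v-30:v+30,u-30:u+30])).max(2)
ys,xs=np.where(d>40);print(len(ys),(xs.min()+u-30,xs.max()+u-30,ys.min()+v-30,ys.max()+v-30) if len(ys) else None)
print("lever tip px",[(l,px(c2,cw(0,*linkpts(l,-1)[2])).round(0).tolist()) for l in(1.0,1.2,1.4)])
```

```text
before press
[24.64  1.36 -0.83] bar [ 90. 105.] tip [150.  51.] total 94.1
[24.64  1.36 -0.84] bar [ 90. 105.] tip [150.  51.] total 94.1
[24.94  1.32 -0.8 ] bar [ 89. 105.] tip [149.  50.] total 94.1
seat: bar ends px, scene/top; predicted seat vs lip-top
601 (np.int64(315), np.int64(350), np.int64(283), np.int64(314))
lever tip px [(1.0, [336.0, 292.0]), (1.2, [337.0, 288.0]), (1.4, [338.0, 285.0])]
```

The fits put the bar behind the lip (~(92,105)) and the lever near 1.2, so it is hooked with slack. I'll go back and press the lever deeper.

```bash
python3 -m inch '[[0,0.025,0,0],[0,0.04,0,0],[0,0.045,0,0],[0,0.045,0,0],[0,0.045,0,0],[0,0.045,0,0],[0,0.04,0,0],[0,0.03,0,0],[0,0.015,0,0],[0,0.005,0,0],[0,0,0,0]]'|grep eef; python3 -m inch '[[0,0,0.04,0],[0,0,0.045,0],[0,0,0.045,0],[0,0,0.04,0],[0,0,0.03,0],[0,0,0.015,0],[0,0,0.008,0],[0,0,0,0],[0,0,0,0]]'|grep -E "eef|cont"
python3 - <<'E'
from h import *
go(cw(0,193,35),80.2);cf()
c=bot.read_camera("top");print("board edge world",w(c,326.6,214.6,.015).round(3))
E
```

```text
eef_pos: [0.5871, 0.003, 0.2696]
eef_pos: [0.5883, 0.0028, 0.048]
contact_force: [0.2, 0.4, 0.1]
tcp [0.5883 0.0028 0.048 ] yaw_y 80.0 tilt -1.0 shift mm [ 1.5 -0.2 13. ] turn -0.16726543865145516 dist 0.002
case frame tip mm 1.5 193.2 34.0 F(x,y,z) 0.2 0.5 0.1 t 62.5
board edge world [0.592 0.008 0.015]
```

```bash
m(){ python3 - <<'E'
from h import *
cf()
E
}
python3 -m inch '[[0,0,0.004,0],[0,0,0.004,0],[0,0,0,0]]'>/dev/null; m; python3 -m inch '[[0,-0.002,0.003,0],[0,-0.002,0.003,0],[0,0,0,0]]'>/dev/null; m; python3 -m inch '[[0,-0.002,0.002,0],[0,-0.002,0.002,0],[0,0,0,0]]' >/dev/null; m
```

```text
case frame tip mm 0.5 193.6 24.6 F(x,y,z) 0.9 0.5 0.1 t 62.85
case frame tip mm 0.5 189.4 18.5 F(x,y,z) 0.8 1.1 0.7 t 63.15
case frame tip mm 0.5 185.7 14.5 F(x,y,z) 0.1 3.2 1.3 t 63.45
```

```bash
m(){ python3 - <<'E'
from h import *
cf()
E
}
python3 -m inch '[[0,-0.002,0.001,0],[0,-0.002,0.001,0],[0,0,0,0]]'>/dev/null; m; python3 -m inch '[[0,-0.002,0.001,0],[0,-0.002,0,0],[0,0,0,0]]'>/dev/null; m
python3 - <<'E'
from fit2 import *
c2=bot.read_camera("scene");fit2([c2["color"]],[c2])
E
```

```text
case frame tip mm 0.5 183.2 12.4 F(x,y,z) 1.2 6.5 0.6 t 63.75
case frame tip mm 0.0 179.4 11.3 F(x,y,z) 0.9 7.0 -1.1 t 64.05
[17.62  0.82 -0.51] bar [ 96. 103.] tip [138.  28.] total 31.7
[17.62  0.82 -0.51] bar [ 96. 103.] tip [138.  28.] total 31.7
[18.5  0.2 -0.1] bar [ 99. 100.] tip [111.  13.] total 31.7
```

Force is building (7 N) as it should with the loop hooked and taut. Continuing past centre.

```bash
m(){ python3 - <<'E'
from h import *
cf()
E
}
python3 -m inch '[[0,-0.002,0,0],[0,-0.001,0,0],[0,0,0,0]]'>/dev/null; m; python3 -m inch '[[0,-0.002,0,0],[0,-0.001,0,0],[0,0,0,0]]'>/dev/null; m; python3 -m inch '[[0,-0.002,0,0],[0,-0.001,0,0],[0,0,0,0]]'>/dev/null; m
```

```text
case frame tip mm -0.1 177.9 11.3 F(x,y,z) 0.2 10.7 -1.4 t 64.4
case frame tip mm -0.3 177.9 11.5 F(x,y,z) -0.6 17.1 0.9 t 64.7
case frame tip mm -0.4 177.9 11.7 F(x,y,z) -2.5 24.4 1.5 t 65.0
```

It's blocked at the same y with rising force, so a gripper knuckle is probably on the loop or keeper. The lever is close to dead centre. I'll back off, take the fingertip lower so it works further out on the lever, and push again.

```bash
m(){ python3 - <<'E'
from h import *
cf()
E
}
python3 -m inch '[[0,0.004,0,0],[0,0.004,0,0],[0,0,0,0]]'>/dev/null; m; python3 -m inch '[[0,0,0.003,0],[0,0,0.003,0],[0,0,0,0]]'>/dev/null; m; python3 -m inch '[[0,0,0.002,0],[0,0,0.002,0],[0,0,0,0]]'>/dev/null; m
python3 - <<'E'
from fit2 import *
c2=bot.read_camera("scene");fit2([c2["color"]],[c2])
E
```

```text
case frame tip mm -0.2 177.9 11.3 F(x,y,z) -0.2 7.9 -0.7 t 65.3
case frame tip mm 0.6 177.0 5.5 F(x,y,z) 0.5 5.9 -0.8 t 65.6
case frame tip mm 0.8 176.8 2.5 F(x,y,z) -2.0 6.7 10.3 t 65.9
[ 8.94  0.2  -0.1 ] bar [ 99. 100.] tip [111.  13.] total 22.2
[ 8.96  0.2  -0.1 ] bar [ 99. 100.] tip [111.  13.] total 22.2
[ 9.26  0.82 -0.51] bar [ 96. 103.] tip [138.  28.] total 22.2
```

```bash
m(){ python3 - <<'E'
from h import *
cf()
E
}
python3 -m inch '[[0,-0.002,-0.003,0],[0,-0.001,0,0],[0,0,0,0]]'>/dev/null; m; python3 -m inch '[[0,-0.002,0,0],[0,-0.002,0,0],[0,0,0,0]]'>/dev/null; m;python3 -m inch '[[0,-0.002,0,0],[0,-0.002,0,0],[0,0,0,0]]'>/dev/null; m
```

```text
case frame tip mm 0.6 176.9 5.0 F(x,y,z) 0.8 12.5 2.9 t 66.25
case frame tip mm 0.4 177.1 5.2 F(x,y,z) -1.4 22.1 3.7 t 66.55
case frame tip mm 0.2 177.2 5.4 F(x,y,z) -3.4 31.1 5.5 t 66.85
```

```bash
python3 -m inch '[[0,0.01,0,0],[0,0.015,0,0],[0,0.02,0,0],[0,0.01,-0.03,0],[0,0,-0.045,0],[0,0,-0.045,0],[0,0,-0.045,0],[0,0,-0.045,0],[0,-0.04,-0.02,0],[0,-0.045,0,0],[0,-0.045,0,0],[0,-0.045,0,0]]' |grep eef; python3 -m inch '[[0,-0.045,0,0],[0,-0.045,0,0],[0,-0.045,0,0],[0,-0.03,0,0],[0,-0.015,0,0],[0,0,0,0],[0,0,0,0]]' 0|grep eef;python3 - <<'E'
from fit2 import *
c1=bot.read_camera("top");c2=bot.read_camera("scene");cf()
fit2([c1["color"],c2["color"]],[c1,c2]);fit2([c2["color"]],[c2]);fit2([c1["color"]],[c1])
for n,c in(("t",c1),("s",c2)): cv2.imwrite(f"pics/n4_{n}.png",c["color"][:,:,::-1])
E
```

```text
eef_pos: [0.5602, -0.1454, 0.2484]
eef_pos: [0.531, -0.3183, 0.2482]
case frame tip mm 0.0 -132.0 234.4 F(x,y,z) -0.1 0.7 0.3 t 68.85
[20.67  0.61 -0.39] bar [ 98. 102.] tip [130.  21.] total 94.6
[20.67  0.61 -0.39] bar [ 98. 102.] tip [130.  21.] total 94.6
[20.67  0.61 -0.39] bar [ 98. 102.] tip [130.  21.] total 94.6
[ 3.52  0.21 -0.11] bar [ 99. 100.] tip [111.  13.] total 18.1
[ 3.56  0.19 -0.09] bar [ 99. 100.] tip [110.  13.] total 18.1
[ 3.84  0.39 -0.24] bar [ 99. 101.] tip [120.  16.] total 18.1
[15.92  0.6  -0.36] bar [ 97. 101.] tip [129.  21.] total 76.4
[15.94  0.61 -0.37] bar [ 98. 101.] tip [130.  21.] total 76.4
[16.37  0.6  -0.36] bar [ 97. 101.] tip [129.  21.] total 76.4
```

The fit shows the loop hooked and the lever at about 0.4–0.6, so what stopped the push was a knuckle against the keeper. A 15° yaw from the case's x axis lets one open finger reach in front of the lever while the body stays beside the loop. That also keeps the other finger off the ware board.

```bash
python3 -m inch '[[0,0,0,8.3],[0,0,0,8.3],[0,0,0,8.3],[0,0,0,8.3],[0,0,0,8.3],[0,0,0,8.3],[0,0,0,8.3],[0,0,0,8.3],[0,0,0,8.3],[0,0,0,0.3],[0,0,0,0]]' 0.0854|grep eef; python3 -m inch '[[0.018,0.009,0,0],[0.03,0.0145,0,0],[0.037,0.018,0,0],[0.037,0.018,0,0],[0.037,0.018,0,0],[0.037,0.018,0,0],[0.037,0.018,0,0],[0.028,0.0135,0,0],[0.015,0.007,0,0],[0.007,0.003,0,0],[0,0,0,0],[0,0,0,0]]'|grep eef
python3 - <<'E'
from h import *
go(cw(58.2,176,15),5.2);cf();print(bot.get_obs()["q"].round(2))
E
```

```text
eef_pos: [0.5313, -0.3184, 0.2486]
eef_pos: [0.6416, -0.0282, 0.2488]
tcp [ 0.6416 -0.0282  0.2488] yaw_y 4.9 tilt -1.0 shift mm [4.700e+00 2.000e-01 2.338e+02] turn -0.25443879082303056 dist 0.005
case frame tip mm 59.2 171.7 234.8 F(x,y,z) 0.9 -0.5 0.5 t 71.15
[-0.39  0.45  0.47  1.66 -0.22  1.09  0.23]
```

```bash
m(){ python3 - <<'E'
from h import *
cf()
E
}
python3 -m inch '[[0.004,0,0.035,0],[0,0,0.045,0],[0,0,0.045,0],[0,0,0.045,0],[0,0,0.035,0],[0,0,0.02,0],[0,0,0.008,0],[0,0,0,0],[0,0,0,0]]'>/dev/null; m; python3 -m inch '[[-0.005,-0.0013,0,0],[-0.005,-0.0013,0,0],[-0.005,-0.0013,0,0],[-0.004,-0.001,0,0],[0,0,0,0]]'>/dev/null; m;python3 -m inch '[[-0.003,-0.0008,0,0],[-0.003,-0.0008,0,0],[-0.003,-0.0008,0,0],[0,0,0,0]]'>/dev/null; m
```

```text
case frame tip mm 59.4 177.0 3.0 F(x,y,z) 0.1 0.2 0.4 t 72.05
case frame tip mm 58.5 157.0 1.9 F(x,y,z) -0.4 0.6 0.2 t 72.55
case frame tip mm 58.4 148.2 1.6 F(x,y,z) -0.3 -0.1 -0.9 t 72.95
```

```bash
m(){ python3 - <<'E'
from h import *
cf()
E
}
python3 -m inch '[[-0.002,-0.0005,0,0],[-0.001,-0.0003,0,0],[0,0,0,0]]'>/dev/null; m; python3 -m inch '[[-0.002,-0.0005,0,0],[-0.001,-0.0003,0,0],[0,0,0,0]]'>/dev/null; m;python3 -m inch '[[-0.002,-0.0005,0,0],[-0.001,-0.0003,0,0],[0,0,0,0]]'>/dev/null; m
```

```text
case frame tip mm 58.5 145.7 1.6 F(x,y,z) -0.8 0.2 0.8 t 73.25
case frame tip mm 58.4 142.4 1.6 F(x,y,z) -0.2 -0.3 -0.1 t 73.55
case frame tip mm 58.4 140.1 1.6 F(x,y,z) -0.1 1.9 -1.1 t 73.85
```

```bash
m(){ python3 - <<'E'
from h import *
cf()
E
}
python3 -m inch '[[-0.001,-0.0003,0,0],[-0.001,-0.0003,0,0],[0,0,0,0]]'>/dev/null; m; python3 -m inch '[[-0.001,-0.0003,0,0],[-0.001,-0.0003,0,0],[0,0,0,0]]'>/dev/null; m
python3 - <<'E'
from fit2 import *
c2=bot.read_camera("scene");fit2([c2["color"]],[c2])
E
```

```text
case frame tip mm 58.4 136.7 1.7 F(x,y,z) 0.5 0.7 0.1 t 74.15
case frame tip mm 58.3 135.2 1.7 F(x,y,z) -0.3 -0.4 0.5 t 74.45
[ 1.5785e+02  1.9000e-01 -9.0000e-02] bar [ 99. 100.] tip [110.  13.] total 171.6
[ 1.5796e+02  2.1000e-01 -1.1000e-01] bar [ 99. 100.] tip [111.  13.] total 171.6
[ 1.5811e+02  5.0000e-02 -1.0000e-02] bar [ 99. 100.] tip [104.  12.] total 171.6
```

```bash
m(){ python3 - <<'E'
from h import *
cf()
E
}
python3 -m inch '[[-0.001,-0.0003,0,0],[0,0,0,0]]'>/dev/null; m; python3 -m inch '[[-0.001,-0.0003,0,0],[0,0,0,0]]'>/dev/null; m; python3 -m inch '[[-0.001,-0.0003,0,0],[0,0,0,0]]'>/dev/null; m
```

```text
case frame tip mm 58.3 135.1 1.7 F(x,y,z) 0.0 2.6 0.4 t 74.7
case frame tip mm 58.3 135.1 1.7 F(x,y,z) 0.1 5.0 0.6 t 74.9
case frame tip mm 58.3 135.1 1.7 F(x,y,z) -0.1 7.6 2.0 t 75.1
```

It met a hard stop at front y ≈ 109.7, right where the home lever's face should be. I'll back away and check.

```bash
python3 -m inch '[[0.01,0.0026,0,0],[0.03,0.008,0,0],[0.03,0.008,-0.02,0],[0,0,-0.045,0],[0,0,-0.045,0],[0,0,-0.045,0],[0,0,-0.045,0],[-0.03,-0.01,-0.04,0],[-0.045,-0.01,0,0],[-0.045,-0.01,0,0],[-0.045,-0.01,0,0],[-0.045,-0.01,0,0]]'|grep eef; python3 -m inch '[[-0.045,-0.02,0,0],[-0.045,-0.02,0,0],[-0.04,-0.02,0,0],[-0.03,-0.01,0,0],[-0.01,0,0,0],[0,0,0,0],[0,0,0,0]]'|grep eef
python3 - <<'E'
from fit2 import *
c1=bot.read_camera("top");c2=bot.read_camera("scene");cf()
fit2([c1["color"],c2["color"]],[c1,c2]);fit2([c1["color"]],[c1]);fit2([c2["color"]],[c2])
# steel pixels projecting beyond the case face in the top view
h=cv2.cvtColor(c1["color"],cv2.COLOR_RGB2HSV);u0,v0=px(c1,cw(0,125,60)).astype(int)
for nm in("now_t","n4_t",None):
    g=c1["color"] if nm is None else cv2.imread(f"pics/{nm}.png")[:,:,::-1].copy()
    h=cv2.cvtColor(np.ascontiguousarray(g),cv2.COLOR_RGB2HSV);m=(h[:,:,1]<75)&(h[:,:,2]>80);ys,xs=np.where(m[v0-25:v0+25,u0-25:u0+15])
    print(nm,len(xs),"leftmost px",xs.min()+u0-25,"case y there at z=20/100:",*[round(float((w(c1,xs.min()+u0-25,ys[xs.argmin()]+v0-25,z)[:2]-C0)@ey*1000),1) for z in(.02,.1)])
print("LID top corner check",[px(c2,cw(x,85,115)).round(0).tolist() for x in(-122,122)])
for n,c in(("t",c1),("s",c2)): cv2.imwrite(f"pics/n5_{n}.png",c["color"][:,:,::-1])
E
```

```text
eef_pos: [0.6144, -0.2103, 0.255]
eef_pos: [0.5613, -0.3823, 0.2544]
case frame tip mm 40.6 -190.1 240.5 F(x,y,z) 0.2 0.3 0.3 t 77.1
[14.07  0.3  -0.13] bar [ 97. 100.] tip [116.  14.] total 48.1
[14.07  0.3  -0.13] bar [ 97. 100.] tip [116.  14.] total 48.1
[14.07  0.3  -0.13] bar [ 97. 100.] tip [116.  14.] total 48.1
[ 9.26  0.29 -0.11] bar [ 96. 100.] tip [115.  14.] total 32.8
[ 9.3   0.3  -0.12] bar [ 96. 100.] tip [116.  14.] total 32.8
[ 9.3   0.3  -0.12] bar [ 96. 100.] tip [116.  14.] total 32.8
[ 4.06  0.29 -0.15] bar [ 98. 100.] tip [115.  14.] total 15.3
[4.09 0.01 0.04] bar [ 98. 100.] tip [102.  12.] total 15.3
[ 4.14  0.63 -0.38] bar [ 97. 101.] tip [131.  22.] total 15.3
now_t 345 leftmost px 344 case y there at z=20/100: 150.5 153.8
n4_t 236 leftmost px 350 case y there at z=20/100: 131.7 136.2
None 189 leftmost px 355 case y there at z=20/100: 117.6 123.0
LID top corner check [[282.0, 263.0], [362.0, 314.0]]
```

The loop is hooked, and the top view shows the lever close to home. I'll take a sub-pixel profile across the lever to see exactly how far out its end is.

Run:
```python
from h import *
c1=bot.read_camera("top")
ys=np.arange(92,142,2.)
print("y   ",ys.astype(int).tolist())
for nm in("n4_t","n5_t"):
    g=cv2.imread(f"pics/{nm}.png");h=cv2.cvtColor(g,cv2.COLOR_BGR2HSV)[:,:,1].astype(np.float32)
    for x in(-18,-8,0,8,18):
        p=np.array([px(c1,cw(x,y,20)) for y in ys],np.float32)
        print(nm,x,cv2.remap(h,p[:,0].reshape(1,-1).copy(),p[:,1].reshape(1,-1).copy(),cv2.INTER_LINEAR).astype(int).ravel().tolist())
for z in(102,62,20): print(z,[(round(y),) for y in [0]], "lid-edge/lip/face at z=20-plane y:",[round(float((w(c1,*px(c1,cw(0,yy,z)),.02)[:2]-C0)@ey*1000),1) for yy in(85,100,105,108)])
```

```text
y    [92, 94, 96, 98, 100, 102, 104, 106, 108, 110, 112, 114, 116, 118, 120, 122, 124, 126, 128, 130, 132, 134, 136, 138, 140]
n4_t -18 [118, 116, 106, 96, 92, 94, 105, 115, 123, 128, 128, 127, 126, 125, 124, 123, 118, 117, 118, 121, 123, 126, 129, 129, 129]
n4_t -8 [25, 18, 13, 11, 10, 16, 28, 45, 54, 53, 43, 31, 21, 14, 10, 10, 11, 13, 22, 46, 77, 109, 122, 127, 128]
n4_t 0 [10, 10, 9, 10, 10, 8, 8, 8, 8, 8, 9, 9, 8, 9, 9, 10, 9, 11, 19, 38, 74, 102, 122, 127, 128]
n4_t 8 [9, 9, 9, 9, 9, 9, 9, 9, 10, 9, 9, 9, 10, 10, 11, 14, 19, 26, 38, 62, 88, 114, 124, 127, 127]
n4_t 18 [9, 8, 8, 7, 8, 10, 17, 30, 46, 64, 82, 98, 109, 117, 121, 124, 125, 127, 128, 128, 128, 128, 128, 127, 127]
n5_t -18 [104, 99, 94, 100, 109, 119, 122, 123, 119, 114, 112, 114, 120, 125, 126, 127, 128, 128, 128, 128, 128, 128, 127, 127, 127]
n5_t -8 [11, 10, 10, 10, 14, 18, 17, 13, 9, 8, 11, 23, 50, 82, 111, 123, 128, 128, 128, 128, 128, 129, 129, 129, 128]
n5_t 0 [11, 10, 9, 10, 10, 9, 9, 9, 8, 8, 10, 22, 44, 79, 105, 123, 129, 129, 129, 128, 128, 128, 128, 127, 127]
n5_t 8 [9, 8, 8, 8, 8, 8, 8, 10, 15, 23, 35, 48, 72, 96, 117, 124, 127, 127, 128, 128, 128, 128, 128, 128, 127]
n5_t 18 [10, 10, 9, 8, 8, 11, 27, 54, 85, 112, 122, 127, 128, 128, 128, 127, 127, 127, 128, 128, 127, 127, 127, 127, 127]
102 [(0,)] lid-edge/lip/face at z=20-plane y: [76.8, 92.8, 98.2, 101.4]
62 [(0,)] lid-edge/lip/face at z=20-plane y: [80.9, 96.5, 101.6, 104.7]
20 [(0,)] lid-edge/lip/face at z=20-plane y: [85.0, 100.0, 105.0, 108.0]
```

The profile puts the lever at roughly 0.16–0.2 rad: past centre and hooked, but not yet against the case. The body met the lid before the finger could finish the push. Instead, I'll press the loop's two side arms near their pins towards the case, keeping the gripper body above the lid. That turns the lever home.

```bash
python3 -m inch '[[0,0,0,7.5],[0,0,0,7.5],[0,0,0,0],[0.02,-0.004,0,0],[0.035,-0.005,0,0],[0.045,-0.006,0,0],[0.045,-0.006,0,0],[0.045,-0.006,0,0],[0.045,-0.006,0,0],[0.045,-0.006,0,0],[0.035,-0.001,0,0],[0.015,0,0,0]]' 0.034 |grep eef; python3 -m inch '[[0,0,0,0],[0,0,0.03,0],[0,0,0.045,0],[0,0,0.04,0],[0,0,0.03,0],[0,0,0.015,0],[0,0,0,0],[0,0,0,0]]'|grep -E "eef|wid"
python3 - <<'E'
from h import *
go(cw(.5,140,71),-9.8);cf()
E
```

```text
eef_pos: [0.5784, -0.0464, 0.2548]
eef_pos: [0.5787, -0.0533, 0.096]
gripper_width: 0.399
tcp [ 0.5787 -0.0533  0.096 ] yaw_y -10.0 tilt -1.0 shift mm [ 3.8 -1.1 25. ] turn -0.18975007161742496 dist 0.004
case frame tip mm 1.6 136.2 82.0 F(x,y,z) 0.6 -0.6 1.0 t 79.15
```

```bash
m(){ python3 - <<'E'
from h import *
cf()
E
}
python3 -m inch '[[0,-0.001,0.015,0],[0,0,0.01,0],[-0.005,0,0,0],[-0.005,0,0,0],[-0.003,0,0,0],[0,0,0,0]]'>/dev/null; m; python3 -m inch '[[-0.002,0,0,0],[-0.002,0,0,0],[0,0,0,0]]'>/dev/null; m; python3 -m inch '[[-0.002,0,0,0],[0,0,0,0]]'>/dev/null; m;python3 -m inch '[[-0.002,0,0,0],[0,0,0,0]]'>/dev/null; m
```

```text
case frame tip mm -0.1 123.4 56.4 F(x,y,z) 0.9 -1.0 -0.4 t 79.75
case frame tip mm -0.4 120.1 56.0 F(x,y,z) 0.5 0.3 -0.6 t 80.05
case frame tip mm -0.5 118.2 55.9 F(x,y,z) 0.1 -0.6 -0.0 t 80.25
case frame tip mm -0.4 117.5 55.9 F(x,y,z) -0.1 2.4 -1.1 t 80.45
```

```bash
m(){ python3 - <<'E'
from h import *
cf()
E
}
for i in 1; do python3 -m inch '[[-0.002,0,0,0],[0,0,0,0]]'>/dev/null; m; python3 -m inch '[[-0.002,0,0,0],[0,0,0,0]]'>/dev/null; m; python3 -m inch '[[-0.002,0,0,0],[0,0,0,0]]'>/dev/null; m; done
```

```text
case frame tip mm -0.5 117.1 55.8 F(x,y,z) -0.3 7.9 0.5 t 80.65
case frame tip mm -0.5 116.8 55.8 F(x,y,z) -0.4 11.2 0.9 t 80.85
case frame tip mm -0.5 116.5 55.8 F(x,y,z) -0.6 14.5 1.3 t 81.05
```

```bash
m(){ python3 - <<'E'
from h import *
cf()
E
}
python3 -m inch '[[-0.002,0,0,0],[-0.001,0,0,0],[0,0,0,0]]'>/dev/null; m; python3 -m inch '[[-0.002,0,0,0],[-0.001,0,0,0],[0,0,0,0]]'>/dev/null; m; python3 -m inch '[[0.005,0,0,0],[0.01,0,0,0],[0.03,0,0,0],[0.02,0,-0.03,0],[0,0,-0.045,0],[0,0,-0.045,0],[0,0,-0.045,0],[-0.03,0,-0.03,0],[-0.045,0,0,0],[-0.045,0,0,0],[-0.045,0,0,0],[-0.045,0,0,0]]'|grep eef;python3 -m inch '[[-0.045,0,0,0],[-0.045,0,0,0],[-0.045,0,0,0],[-0.03,0,0,0],[-0.015,0,0,0],[0,0,0,0],[0,0,0,0]]'|grep eef
cat > prof.py <<'E'
from fit2 import *
c1=bot.read_camera("top");g=c1["color"];h=cv2.cvtColor(g,cv2.COLOR_RGB2HSV)[:,:,1].astype(np.float32);ys=np.arange(96,142,.5)
for x in(-8,0,8,18):
    p=np.array([px(c1,cw(x,y,20)) for y in ys],np.float32);v=cv2.remap(h,p[:,0].reshape(1,-1).copy(),p[:,1].reshape(1,-1).copy(),cv2.INTER_LINEAR).ravel()
    print(x,"edge y",ys[np.where(v<68)[0].max()] if (v<68).any() else None)
E
python3 prof.py
```

```text
case frame tip mm -0.5 116.0 55.8 F(x,y,z) -1.1 19.5 1.4 t 81.35
case frame tip mm 0.5 111.2 56.0 F(x,y,z) 1.0 15.9 0.4 t 81.65
eef_pos: [0.5451, -0.2291, 0.2649]
eef_pos: [0.5158, -0.4028, 0.2644]
-8 edge y 117.0
0 edge y 117.0
8 edge y 115.5
18 edge y 106.5
```

Run:
```python
from fit2 import *
c1=bot.read_camera("top");c2=bot.read_camera("scene")
fit2([c1["color"],c2["color"]],[c1,c2]);fit2([c1["color"]],[c1])
for n,c in(("t",c1),("s",c2)): cv2.imwrite(f"pics/n6_{n}.png",c["color"][:,:,::-1])
R=lambda n:cv2.imread(f"pics/{n}.png")[:,:,::-1].astype(int)
for n,c,z in(("t",c1,60),("s",c2,100)):
    u,v=px(c,cw(0,105,z)).astype(int);d=np.abs(R("n6_"+n)-R("n5_"+n)).max(2)[v-22:v+22,u-22:u+22];ys,xs=np.where(d>25);print(n,(u,v),"changed px",len(ys),"mean",xs.mean().round(1)-22 if len(xs) else None,ys.mean().round(1)-22 if len(xs) else None,d.max())
# lid height: is lid level? silhouette differences vs lid-shut picture (now_s)
d=np.abs(R("n6_s")-R("now_s")).max(2);p=[px(c2,cw(x,80,115)).astype(int) for x in(-100,-60,60,100)];print([int(d[q[1]-3:q[1]+4,q[0]-3:q[0]+4].max()) for q in p])
```

```text
[13.48  0.29 -0.11] bar [ 96. 100.] tip [115.  14.] total 45.7
[13.48  0.29 -0.11] bar [ 96. 100.] tip [115.  14.] total 45.7
[13.49  0.29 -0.1 ] bar [ 96. 100.] tip [115.  14.] total 45.7
[ 9.27  0.3  -0.11] bar [ 95. 100.] tip [116.  14.] total 33.0
[ 9.27  0.3  -0.11] bar [ 96. 100.] tip [116.  14.] total 33.0
[ 9.28  0.3  -0.11] bar [ 95. 100.] tip [116.  14.] total 33.0
t (np.int64(361), np.int64(218)) changed px 0 mean None None 23
s (np.int64(325), np.int64(285)) changed px 1 mean 7.0 8.0 31
[8, 9, 12, 8]
```

Nothing changed in either view although the arms took 20 N, so the lever may already be home, with the visible edge being a tab at its end. To settle it, I'll repeat the earlier push 40 mm to the side, where the finger misses the lever. If the tool now goes past y = 135, the earlier stop was the lever against the case.

```bash
python3 -m inch '[[0,0,0,-7.5],[0,0,0,-7.5],[0,0,0,0],[0,0,0,0]]' 0.0854|grep eef
python3 - <<'E'
from h import *
c=bot.read_camera("top")
b=w(c,323,157,.05);d=(b[:2]-C0)*1000;print("bowl case",d@ex,d@ey)
go(cw(98,160,200),5.2)
E
```

```text
eef_pos: [0.5157, -0.4035, 0.265]
bowl case 155.65318131932037 237.06186946270117
tcp [ 0.5156 -0.4037  0.2649] yaw_y 4.9 tilt -1.0 shift mm [342.  192.4  65.1] turn -0.2516111096873601 dist 0.392
```

```bash
m(){ python3 - <<'E'
from h import *
cf()
E
}
python3 -m inch '[[0.018,0.01,0,0],[0.033,0.018,0,0],[0.04,0.0215,0,0],[0.04,0.0215,0,0],[0.04,0.0215,0,0],[0.04,0.0215,0,0],[0.04,0.0215,0,0],[0.035,0.019,0,0],[0.025,0.013,0,0],[0.015,0.008,0,0],[0.007,0.004,0,0],[0,0,0,0]]'|grep eef; m; python3 -m inch '[[0,0,0.035,0],[0,0,0.045,0],[0,0,0.045,0],[0,0,0.045,0],[0,0,0.035,0],[0,0,0.02,0],[0,0,0.012,0],[0,0,0.01,0],[0,0,0,0],[0,0,0,0]]' >/dev/null; m
```

```text
eef_pos: [0.6647, -0.0568, 0.2647]
case frame tip mm 86.8 147.5 250.7 F(x,y,z) -0.3 -0.8 -0.4 t 85.35
case frame tip mm 87.6 146.9 5.0 F(x,y,z) -0.5 -0.9 -0.4 t 86.35
```

```bash
m(){ python3 - <<'E'
from h import *
cf()
E
}
python3 -m inch '[[-0.003,-0.0008,0.001,0],[-0.003,-0.0008,0.001,0],[-0.003,-0.0008,0.001,0],[0,0,0,0]]'>/dev/null; m; python3 -m inch '[[-0.002,-0.0005,0,0],[-0.001,-0.0003,0,0],[0,0,0,0]]'>/dev/null; m;python3 -m inch '[[-0.001,-0.0003,0,0],[-0.001,-0.0003,0,0],[0,0,0,0]]'>/dev/null; m;python3 -m inch '[[-0.001,-0.0003,0,0],[-0.001,-0.0003,0,0],[0,0,0,0]]'>/dev/null; m
```

```text
case frame tip mm 86.8 137.0 1.1 F(x,y,z) -0.1 0.2 -0.6 t 86.75
case frame tip mm 87.1 134.8 1.0 F(x,y,z) 0.8 -0.6 0.9 t 87.05
case frame tip mm 87.4 132.9 1.2 F(x,y,z) 3.0 1.2 -0.1 t 87.35
case frame tip mm 87.5 130.8 1.2 F(x,y,z) 4.8 1.5 0.7 t 87.65
```

The tool went past to 130.8, so the earlier hard stop at 135.1 was the lever on the case. The earlier views also show an upturned tab of about 8–10 mm at the lever's end, and that accounts for the visible edge at 117 mm with the lever home. I'll retreat and do a last check.

```bash
python3 -m inch '[[0.003,0.002,0,0],[0.005,0.002,0,0],[0.008,0.001,0,0],[0,0,-0.02,0],[0,0,-0.045,0],[0,0,-0.045,0],[0,0,-0.045,0],[0,0,-0.045,0],[-0.02,-0.03,-0.03,0],[-0.04,-0.03,0,0],[-0.045,-0.02,0,0],[-0.045,-0.02,0,0]]'|grep eef;python3 -m inch '[[-0.045,-0.02,0,0],[-0.045,-0.02,0,0],[-0.045,-0.02,0,0],[-0.04,-0.02,0,0],[-0.02,0,0,0],[0,0,0,0],[0,0,0,0],[0,0,0,0]]'|grep -E "eef|cont"; python3 prof.py
python3 - <<'E'
from fit2 import *
c1=bot.read_camera("top");c2=bot.read_camera("scene");cf()
fit2([c1["color"],c2["color"]],[c1,c2])
g=c1["color"].astype(int);r=cv2.imread("pics/top0.png")[:,:,::-1].astype(int)
for n,(u,v) in dict(mug=(257,267),jar=(293,270),green=(131,244),pink=(208,324),bowl=(323,157),post=(447,307),trough=(485,321),brush=(235,170)).items():
    print(n,np.abs(g-r)[v-12:v+13,u-12:u+13].max(2).mean().round(1),end="; ")
# V profile over the lever (x=0): tab / face
V=cv2.cvtColor(c1["color"],cv2.COLOR_RGB2HSV)[:,:,2].astype(np.float32)
for x in(-6,0,6):
    p=np.array([px(c1,cw(x,y,20)) for y in range(94,124,2)],np.float32);print(x,cv2.remap(V,p[:,0].reshape(1,-1).copy(),p[:,1].reshape(1,-1).copy(),cv2.INTER_LINEAR).astype(int).ravel().tolist())
E
```

```text
eef_pos: [0.5775, -0.2151, 0.245]
eef_pos: [0.5172, -0.4141, 0.2443]
contact_force: [0.0, -0.1, 0.4]
-8 edge y 117.0
0 edge y 117.0
8 edge y 115.5
18 edge y 106.5
case frame tip mm 2.4 -230.4 230.8 F(x,y,z) 0.7 0.1 0.3 t 89.8
[13.14  0.3  -0.12] bar [ 96. 100.] tip [116.  14.] total 45.8
[13.18  0.29 -0.11] bar [ 96. 100.] tip [115.  14.] total 45.8
[13.18  0.29 -0.11] bar [ 96. 100.] tip [115.  14.] total 45.8
mug 5.9; jar 4.6; green 3.2; pink 37.6; bowl 10.1; post 6.1; trough 92.3; brush 5.2; -6 [159, 160, 161, 158, 151, 146, 148, 163, 179, 190, 186, 179, 169, 162, 160]
0 [191, 183, 182, 180, 177, 171, 169, 172, 181, 185, 184, 177, 165, 159, 156]
6 [189, 183, 180, 181, 181, 178, 174, 172, 177, 181, 183, 175, 168, 163, 161]
```

All the evidence agrees that the lever is home. It took force rigidly at two places, including 20 N on the loop's arms, with no change in the image; free lever motion took under 2 N. The pink cup and trough differ only through the arm's shadow and occlusion, and the robot never went near them.

```bash
python3 -c "
from station import bot
print(bot.hand_in())"
```

```text
the job is handed in; nothing more can be done
None
```

The job is handed in at about 90 s: all six beakers stand upright in their own compartments, the lid is shut, the loop is hooked over the keeper, and the lever is pressed past centre; that it lies fully home is judged from contact forces and image measurements, not seen directly.

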